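Set a telescopic prop under the overhanging frame rail

ROBOT

A 6-joint arm with a two-finger parallel gripper is mounted at the origin on the work surface. World frame = base frame: x ahead of the robot, y to its left, z up, the work surface at z = 0. Lengths are in m, angles in rad, forces in N, time in s.
With the tool pointing down it reaches from about 0.25 to 0.725 m from the base axis. Payload 4 kg.
Tool frame: the origin (TCP) lies at the very end of the fingers, on their centre line; the grasp point (between the pads) lies 19 mm behind it; x points along the fingers, z is the direction in which the jaws open and shut, and the axes are right-handed (so a half turn about x gives the same grasp; the last joint's range is limited). The gripper opens to 85 mm and grips with 20 to 120 N. Pads are 22 mm wide; open, the fingers measure 114 mm over their backs; the gripper's body (76 mm by 85 mm) begins 54 mm behind the grasp point. The pads swing forward as they close: fully open they stand 13 mm farther back than shut.
Start: joints at [-1.346, 0.241, 0.005, 1.335, 0, 1.571], TCP at [0.111, -0.487, 0.231] pointing down, gripper open.
Joint ranges: [-2.72, 2.72], [-1.05, 1.87], [-1.09, 1.28], [-1.99, 2.15], [-1.42, 1.44], [-3.14, 3.14]. Speed limits (rad/s): [2.79, 2.79, 3.14, 3.14, 3.14, 3.14].

INTERFACE

Orientations are given as a unit quaternion [x, y, z, w].
In Python, from workcell import bot gives the robot as it stands.
- The arm moves only by the tool step_arm, never from a script. Its argument "series" is a list of rows, each an object of numbers: "x", "y", "z": the shift along the world's x, y, z in cm; "twist": the turn about the world's z in degrees; "jaw": the finger opening in cm, from 0 to 8.54. In form: [{"x": .., "y": .., "z": .., "twist": .., "jaw": ..}, ...]. A call has 1 to 10 rows; each row is the pose to reach, as a shift and turn from the pose measured when the call began; what a row does not reach only later rows make up. A row lasts 1/12 s, in which the tool goes at most 41.7 mm and 7.16 degrees, less where a joint would pass 70% of its speed; a pose out of reach is approached as far as the arm can. A call with a gripper value outside its range is refused whole. The fingers move at their own pace and stop on an object; the grip force is fixed at half the most. Time passes only in rows, so rows that repeat a pose let the fingers close. It gives the time, the measured TCP pose, the force and the opening at its end, in the units of the state.
- bot.get_obs(): the state, without advancing time (a new reading comes with each control period).
- bot.camera(name): name is "scene" or "top"; returns (picture, depth): 400x640x3 uint8, red, green, blue; 400x640 float32, m along the optical axis (not along the pixel's ray), 0 where there is no reading.
- bot.camera_info(name): a dict with "camera_matrix" (3x3 intrinsics, pixels), "R" (3x3) and "t" (3): a world point X has camera coordinates R X + t. Camera axes: x right, y down, z forward; pixel columns grow to the right and rows downward; lengths in m; the calibration is good to about 2 mm. A picture is of the moment at which its call begins. camera_info takes no time and is no camera call.
- bot.job_done(): hands the job in, once; it reports no verdict.
The state is a dict: "clock": time; "joint_pos": joint angles; "joint_vel": joint speeds; "tau": joint torques, N m; "eef_pos": TCP position; "tool_rot": TCP orientation; "ft_force": force on the tool from outside, world axes, zero at the start; "ft_torque": the same for the moment, N m; "grip_width": finger opening in m.
Only numpy, scipy, OpenCV 4.12 (cv2) and the standard library are available. Lean on these libraries where they do the work, as an engineer would, in place of code of your own. Each camera call takes 0.05 s, during which the arm holds its last target.

TASK

The free end of the tractor frame rail needs a prop under it: tip the lying prop up onto its foot, keeping the foot down on the bench and easing it upright so that it does not bang down. Slide it under the flat plate below the rail's free end so that it stands centred there, then draw its rod up until the pad rests against the plate, without forcing it. Leave it standing upright on its own, ready for me to tighten its collar screw, and leave the other things on the bench where they are.

Things in the scene. Friction and masses are not known exactly. Their poses are not given: they have to be found in the camera images.
- prop: Telescopic steel prop, 0.78 kg. Origin: centre of the underside of its square foot, 80 x 80 x 8 mm (sides along x and y); z runs from foot to pad. Along z: round tube 32 mm across from 8 to 85 mm, collar 44 mm across to 105, rod 20 mm across to 240, pad 40 mm across to 250. It starts lying, rod fully in, on the +y edge of the foot and the pad's rim; pad end to the robot's left.
- rod (a joint): How far the rod is drawn out of the tube, m: 0 fully in, at most 0.08; the pad moves with it. The slack collar's drag (2.6 N) holds the rod wherever it is left; drawing it up takes about 4 to 5 N, less than the weight of foot and tube, which stay on the bench. A small clamp screw sticks out 32 mm from the axis on the collar's +x side, 95 mm above the foot's underside.
- pad_top (a point): Centre of the pad's flat top face: 250 mm from the foot's underside along the prop's z, plus the rod's travel.
- plate (a point): Centre of the underside of the bearing plate, 60 (x) x 90 (y) x 8 mm, under the free end of the frame rail: the face the pad must meet, 280 to 300 mm above the bench. z up, x away from the robot across the rail, y along the rail towards its free end. The space below is open.
- frame: Fixed, immovable frame rail in red-brown primer: a channel 40 mm wide, 70 mm high, right on top of the plate. Its free end is 85 mm past the plate's centre on the +y side; it runs 520 mm to the -y side, where timber stacks carry it (the nearest begins 225 mm from the plate's centre and reaches 100 mm to either side). Origin 280 mm straight below the plate's centre; axes as the plate.
- spanner: Bystander: steel spanner 200 mm long lying on the bench.
- oilbottle: Bystander: grey oil bottle 60 mm in diameter, 160 mm high, standing. Origin: centre of its underside.
- socket: Bystander: deep socket, a steel cylinder 34 mm in diameter, 60 mm high, standing. Origin: centre of its underside.
- tin: Bystander: small steel bowl 90 mm in diameter, 50 mm high. Origin: centre of its underside.
Not all that is in view belongs to the job. Several things have the shape of the prop; the one meant has the colours described above.

How it is judged:
On the way:
1. the prop stands upright on its foot on the bench (angle between prop's own z axis and vertical below 0.1 rad and height (world z) of prop below 0.006 m), for 0.2 s.
At the end, for the whole second after the job is handed in: The prop stands by itself at rest on its foot, upright within 3 degrees, its pad under the plate (centre within 12 mm across the rail and 25 mm along it) and drawn up to within 3 mm of the plate (angle between prop's own z axis and vertical below 0.05 rad and height (world z) of prop below 0.004 m and x of pad_top in the frame of plate between -0.012 and 0.012 m and y of pad_top in the frame of plate between -0.025 and 0.025 m and z of pad_top in the frame of plate above -0.003 m and linear speed of prop below 0.02 m/s); the robot touches nothing.
It fails at once if the prop's foot is carried off the bench (centre of its underside more than 75 mm up; it is 40 mm up while lying) (height (world z) of prop above 0.075 m).
It fails at once if the prop bangs down or falls over (turns faster than 4 rad/s) (angular speed of prop above 4 rad/s).
It fails at once if the prop is jacked against the frame with more than 60 N (contact force between prop and frame above 60 N).
It fails at once if a bystander is shifted more than 30 mm or the oil bottle is tipped (distance of any of spanner, oilbottle, socket, tin from where it was at the start of the episode above 0.03 m or angle between oilbottle's own z axis and vertical above 0.4 rad).
It also fails if it takes over 67 s, if anything falls off the work surface, if the arm or the gripper's body presses on something with over 40 N, if the wrist force passes 120 N, or if a joint passes its speed limit or range.

## Working session

There is one attempt and no reset: what is moved stays moved. The work goes in short steps, Python scripts to look and compute and a tool call to move; the robot and the scene stay as the last step left them, time stands still between calls to the robot, and variables do not carry over. Pictures are saved under pics/ and viewed, and the job is handed in when it is done.

Besides the shell and the picture viewer there is one more tool, called as name(argument=value, ...) on one line, values as JSON. step_arm: Moves the arm, as the interface text tells. Its arguments: {"type":"object","properties":{"series":{"type":"array","items":{"type":"object","properties":{"x":{"type":"number"},"y":{"type":"number"},"z":{"type":"number"},"twist":{"type":"number"},"jaw":{"type":"number"}}}}},"required":["series"]}

```bash
mkdir -p pics; cat > h.py <<'E'
import numpy as np, cv2
from workcell import bot
def snap(n,tag):
    im,d=bot.camera(n); cv2.imwrite(f'pics/{tag}_{n}.png',im[:,:,::-1]); np.save(f'{tag}_{n}.npy',d); return im,d
def pts(n,d):
    i=bot.camera_info(n);K,R,t=[np.array(i[k]) for k in("camera_matrix","R","t")]
    v,u=np.mgrid[:d.shape[0],:d.shape[1]]
    c=np.stack([(u-K[0,2])/K[0,0]*d,(v-K[1,2])/K[1,1]*d,d],-1)
    return (c-t)@R
E
python3 - <<'E'
from h import *
for n in("scene","top"):
    im,d=snap(n,"a"); i=bot.camera_info(n); R=np.array(i["R"]);print(n,-R.T@np.array(i["t"]),R[2])
print(bot.get_obs())
E
```

```text
scene [ 1.11575649 -0.66804208  1.40166905] [-0.37414893  0.38706513 -0.84272959]
top [ 0.50610316 -0.11144662  1.64398919] [ 0.05039421  0.01151792 -0.99866299]
{'clock': 0.1, 'joint_pos': array([-1.34598565e+00,  2.41342731e-01,  3.84625515e-03,  1.33523943e+00,
       -1.07715235e-05,  1.57079467e+00]), 'joint_vel': array([ 1.97157775e-04, -6.13748407e-05,  1.94187951e-03, -6.15229877e-04,
        2.29795265e-03, -1.56008363e-04]), 'tau': array([ 3.30853281e-04, -3.73138082e+01,  2.53010309e+01,  1.08891007e-02,
        1.14175648e-04, -3.41093447e-06]), 'eef_pos': array([ 0.11132664, -0.48684572,  0.23049462]), 'tool_rot': array([ 0.44118399,  0.55346768, -0.44033506,  0.55239049]), 'ft_force': array([ 0.11530977,  0.26533595, -0.37896474]), 'ft_torque': array([ 0.00323394, -0.01651813, -0.04736059]), 'grip_width': 0.0854701012092411}
```

View pics/a_scene.png

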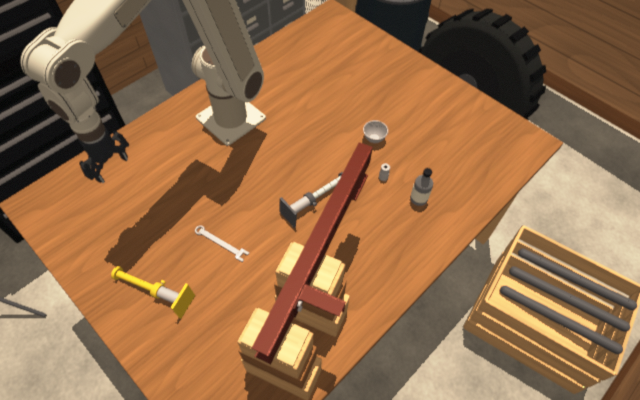

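View pics/a_top.png

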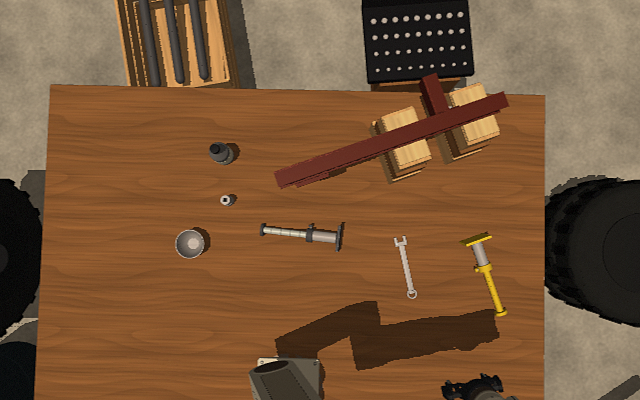

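The top view shows the steel prop at about (260–345, 222–250) with its pad at the left, the rail's free end near (278,180), the tin at (190,243), the socket at (228,200), the bottle at (222,152) and the spanner at (405,265). The yellow prop at (485,275) is a decoy. Next I'll measure positions.

```bash
python3 - <<'E'
from h import *
from scipy.spatial.transform import Rotation as Ro
d=np.load('a_top.npy');im=cv2.imread('pics/a_top.png');P=pts('top',d)
print(bot.camera_info('top')['camera_matrix'])
print(Ro.from_quat(bot.get_obs()['tool_rot']).as_matrix().round(3))
# bench height
print('bench',np.median(P[300:380,60:200,2]))
# prop
m=np.zeros(d.shape,bool);m[212:260,250:355]=1
q=P[m&(P[...,2]>0.008)&(P[...,2]<.12)]
print(len(q))
c=q[:,:2].mean(0);w,v=np.linalg.eigh(np.cov(q[:,:2].T));a=v[:,1];a*=np.sign(a[1]);b=np.array([a[1],-a[0]])
s=(q[:,:2]-c)@a;t=(q[:,:2]-c)@b
print(c,a,np.degrees(np.arctan2(a[1],a[0])))
for lo in np.arange(-.16,.18,.01):
    k=(s>lo)&(s<=lo+.01)
    if k.sum()>2: print(round(lo,3),k.sum(),'t',t[k].min().round(4),t[k].max().round(4),'z',q[k,2].max().round(4), 'smin/max',s[k].min().round(4),s[k].max().round(4))
# rail red
hsv=cv2.cvtColor(im,cv2.COLOR_BGR2HSV)
b_,g,r=[im[...,i].astype(int) for i in range(3)]
red=(r>1.8*g)&(P[...,2]>.3)&(P[...,2]<.42)
z=P[red][:,2];print('railz',np.percentile(z,[5,25,50,75,95]),red.sum())
E
python3 - <<'E'
import cv2
im=cv2.imread('pics/a_scene.png')[130:260,250:450];cv2.imwrite('pics/a_sc_crop.png',cv2.resize(im,None,fx=4,fy=4))
im=cv2.imread('pics/a_top.png')[140:270,200:400];cv2.imwrite('pics/a_tp_crop.png',cv2.resize(im,None,fx=4,fy=4))
E
```

```text
[[516.31755965   0.         322.0433902 ]
 [  0.         516.31755965 201.42962862]
 [  0.           0.           1.        ]]
[[-0.     0.975  0.223]
 [ 0.002  0.223 -0.975]
 [-1.    -0.    -0.002]]
bench 0.0006158566375414381
925
[ 0.4847989  -0.04514061] [0.06746857 0.9977214 ] 86.13139671446993
-0.15 5 t -0.0593 0.0417 z 0.0127 smin/max -0.1477 -0.1408
-0.14 5 t -0.0546 0.0692 z 0.0102 smin/max -0.1358 -0.1311
-0.13 6 t -0.0112 0.0781 z 0.0136 smin/max -0.1287 -0.1241
-0.12 4 t -0.0214 0.0262 z 0.0108 smin/max -0.1175 -0.1112
-0.11 64 t -0.042 0.0477 z 0.0861 smin/max -0.1095 -0.1001
-0.1 65 t -0.055 0.05 z 0.0885 smin/max -0.0999 -0.0901
-0.09 39 t -0.0715 0.068 z 0.0632 smin/max -0.09 -0.08
-0.08 40 t -0.0721 0.0539 z 0.0599 smin/max -0.0799 -0.0702
-0.07 37 t -0.0227 0.0661 z 0.0585 smin/max -0.07 -0.0601
-0.06 35 t -0.0169 0.0204 z 0.0613 smin/max -0.0599 -0.0501
-0.05 38 t -0.0175 0.0734 z 0.0596 smin/max -0.0497 -0.0402
-0.04 38 t -0.0572 0.0533 z 0.0575 smin/max -0.0398 -0.03
-0.03 44 t -0.0739 0.0367 z 0.0589 smin/max -0.0299 -0.0203
-0.02 59 t -0.0564 0.0297 z 0.0601 smi
[... 399 characters left out ...]
 0.0501 0.0598
0.06 24 t -0.0094 0.0443 z 0.0404 smin/max 0.0601 0.0697
0.07 23 t -0.0483 0.05 z 0.0461 smin/max 0.0708 0.0793
0.08 26 t -0.0874 0.0583 z 0.0428 smin/max 0.0803 0.0895
0.09 30 t -0.082 0.0571 z 0.0388 smin/max 0.0901 0.0999
0.1 20 t -0.0074 0.0499 z 0.0367 smin/max 0.1004 0.1099
0.11 25 t -0.0494 0.0304 z 0.0374 smin/max 0.1102 0.1198
0.12 23 t -0.0405 0.0164 z 0.0379 smin/max 0.1201 0.1296
0.13 52 t -0.0759 0.0215 z 0.0472 smin/max 0.1301 0.14
0.14 13 t -0.0867 0.0213 z 0.0454 smin/max 0.1401 0.1447
0.15 6 t -0.0309 0.0516 z 0.012 smin/max 0.1512 0.159
0.16 3 t -0.0825 -0.0315 z 0.0091 smin/max 0.1632 0.1675
railz [0.30900172 0.37103705 0.37441434 0.37660389 0.37945147] 5426
```

View pics/a_sc_crop.png

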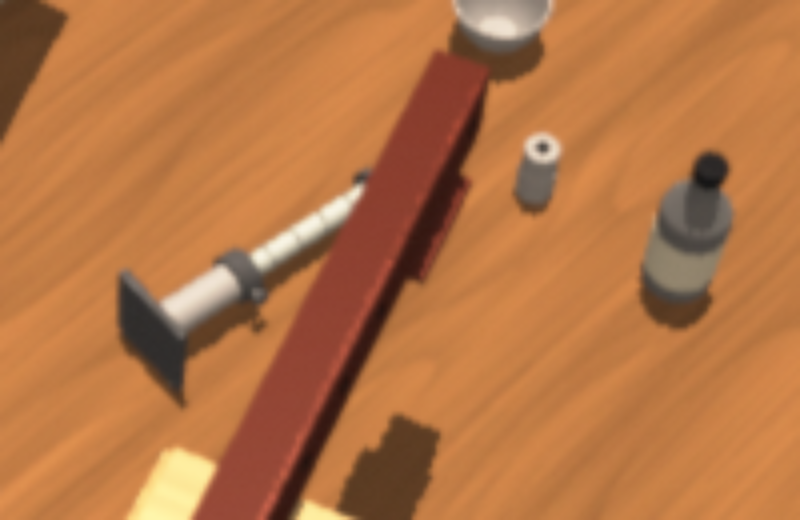

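View pics/a_tp_crop.png

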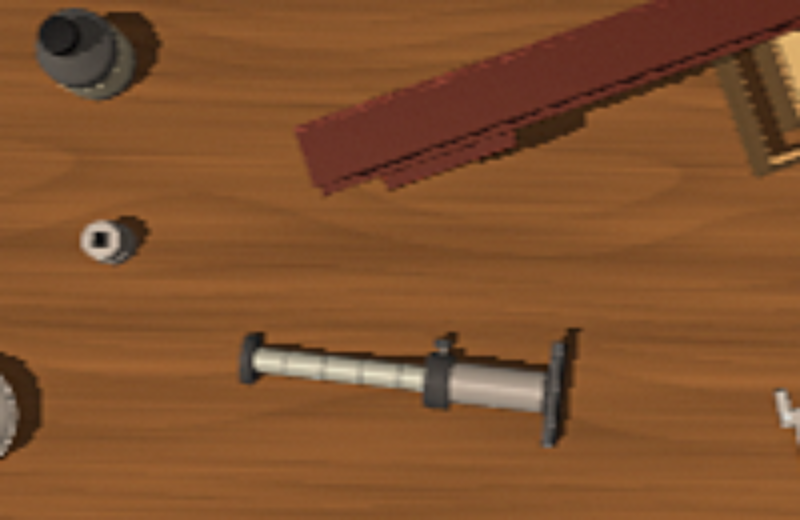

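```bash
cat >> h.py <<'E'
def cast(n,uv,z):
    i=bot.camera_info(n);K,R,t=[np.array(i[k]) for k in("camera_matrix","R","t")]
    uv=np.atleast_2d(uv).astype(float);z=np.broadcast_to(z,(len(uv),))
    r=np.c_[(uv-K[:2,2])/K[0,0],np.ones(len(uv))]@R; o=-R.T@t
    return o+r*((z-o[2])/r[:,2])[:,None]
E
python3 - <<'E'
from h import *
ZT=.3745
for n in('top','scene'):
    d=np.load(f'a_{n}.npy');im=cv2.imread(f'pics/a_{n}.png');P=pts(n,d)
    hsv=cv2.cvtColor(im,cv2.COLOR_BGR2HSV)
    b,g,r=[im[...,i].astype(int) for i in range(3)]
    red=(r>1.8*g)&(r<190)&(P[...,2]>.27)&(P[...,2]<.42)
    top=(red&(P[...,2]>.362)).astype(np.uint8)
    print(n,np.percentile(P[red][:,2],[10,50,90]))
    nn,l,st,ce=cv2.connectedComponentsWithStats(top); k=1+st[1:,4].argmax(); M=l==k
    v,u=np.nonzero(M); Q=cast(n,np.c_[u,v],ZT)[:,:2]
    pz=P[M][:,2]
    # direction from free-part points
    tip=Q[Q[:,1].argmax()]; F=Q[(tip[1]-Q[:,1])<.28]
    c=F.mean(0);w,vv=np.linalg.eigh(np.cov(F.T));a=vv[:,1]*np.sign(vv[1,1]);
    for it in range(2):
        b_=np.array([a[1],-a[0]])
        s=(F-c)@a;t=(F-c)@b_
        bins=np.arange(s.min()+.03,s.max()-.03,.006);E=[]
        for q in bins:
            kk=(s>=q)&(s<q+.006);E.append([q+.003,t[kk].min(),t[kk].max()])
        E=np.array(E);pl=np.polyfit(E[:,0],E[:,1],1);ph=np.polyfit(E[:,0],E[:,2],1)
        ang=np.arctan((pl[0]+ph[0])/2); a=a+ b_*np.tan(ang);a/=np.linalg.norm(a)
    b_=np.array([a[1],-a[0]]);s=(F-c)@a;t=(F-c)@b_
    lo=np.median(E[:,1]);hi=np.median(E[:,2]);mid=(lo+hi)/2
    end=c+a*s.max()+b_*mid
    print('axis',a,np.degrees(np.arctan2(a[1],a[0])),'width',hi-lo,'end',end,'plate',end-.085*a,'topz',np.median(pz), 'slopes',pl[0],ph[0])
# bystanders, prop
d=np.load('a_top.npy');im=cv2.imread('pics/a_top.png');hsv=cv2.cvtColor(im,cv2.COLOR_BGR2HSV)
m=(hsv[...,1]<90).astype(np.uint8)
nn,l,st,ce=cv2.connectedComponentsWithStats(m)
for k in range(1,nn):
    if st[k,4]>60: print(st[k],ce[k].round(1),cast('top',ce[k],.03)[0].round(3))
cv2.imwrite('pics/m.png',cv2.resize(m[140:310,170:440]*255,None,fx=2.5,fy=2.5))
E
```

```text
top [0.31245061 0.3744091  0.37848033]
axis [-0.35503899  0.93485149] 110.7958339044971 width 0.03959599797881699 end [0.62273005 0.0184337 ] plate [ 0.65290836 -0.06102868] topz 0.3751320399940857 slopes -0.00048012701879113125 0.0005834179148126719
scene [0.3364553  0.37415569 0.37754793]
axis [-0.35456387  0.9350318 ] 110.76671737789681 width 0.0397948526015571 end [0.62417376 0.02176028] plate [ 0.65431168 -0.05771742] topz 0.37494292471880025 slopes 0.001934888675854539 -0.0019594535198305557
[    0     0   128   400 21591] [ 39.5 136.4] [0.772 0.807 0.03 ]
[135   0  26  87 841] [149.3  42.4] [1.082 0.471 0.03 ]
[163   0  22  84 746] [174.   40.6] [1.09  0.392 0.03 ]
[188   0  21  80 712] [198.4  38.4] [1.098 0.314 0.03 ]
[  226     0   414   400 63983] [506.6 133. ] [ 0.817 -0.667  0.03 ]
[209 142  25  23 412] [221.  153.2] [0.732 0.229 0.03 ]
[220 195  14  11 117] [226.6 200. ] [0.585 0.206 0.03 ]
[260 224  82  28 742] [305.9 234.2] [ 0.484 -0.045  0.03 ]
[175 229  30  29 666] [189.3 243.5] [0.446 0.319 0.03 ]
[394 235  23  64 415] [405.4 265.4] [ 0.395 -0.356  0.03 ]
[471 242  18  24 248] [479.8 253.9] [ 0.436 -0.586  0.03 ]
[ 249  354   73   46 2597] [286.8 379.6] [0.036 0.002 0.03 ]
[443 373  75  27 923] [476.4 389.8] [ 0.021 -0.58   0.03 ]
```

View pics/m.png

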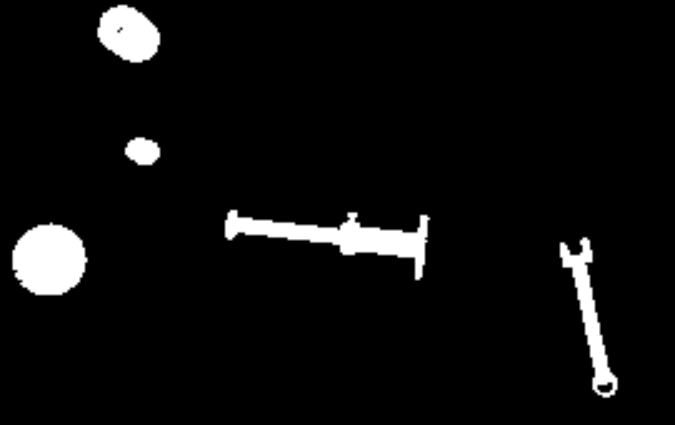

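```bash
python3 - <<'E'
from h import *
im=cv2.imread('pics/a_top.png');hsv=cv2.cvtColor(im,cv2.COLOR_BGR2HSV)
m=(hsv[...,1]<90);m[:, :250]=0;m[:,350:]=0;m[:220]=0;m[260:]=0
def mid(u0,u1):
    o=[]
    for u in range(u0,u1):
        v=np.nonzero(m[:,u])[0]; o.append([u,v.mean(),len(v)])
    return np.array(o)
rod=mid(267,303);tube=mid(316,334)
# axis height profile: pad centre ~.020 at u=262, foot .04 at u=338
h=lambda u:.0205+.0195*(u-262)/(338-262)
A=np.r_[rod,tube]
for nm,B in(('rod',rod),('tube',tube),('all',A)):
    X=cast('top',B[:,:2],h(B[:,0]));p=np.polyfit(X[:,1],X[:,0],1);print(nm,p,'yaw',np.degrees(np.arctan2(1,p[0])))
pad=mid(259,266);print(pad);foot=mid(334,346);print(foot)
# pad ends at different heights
print(cast('top',[[259.5,230]],.03),cast('top',[[265.5,230]],.04))
print('foot top edge',cast('top',[[341,236]],.08),cast('top',[[344,222]],.04))
E
```

```text
rod [0.08721891 0.48779463] yaw 85.0153388546452
tube [0.10044832 0.48897495] yaw 84.26397575303058
all [0.08868475 0.48776142] yaw 84.93199696649721
[[259.    nan   0. ]
 [260.  231.    7. ]
 [261.  230.   11. ]
 [262.  229.5  12. ]
 [263.  229.   11. ]
 [264.  228.5  10. ]
 [265.  229.5   6. ]]
[[334.  237.5  10. ]
 [335.  237.5  10. ]
 [336.  242.   19. ]
 [337.  241.   21. ]
 [338.  238.   25. ]
 [339.  235.5  20. ]
 [340.  230.6  10. ]
 [341.  227.    1. ]
 [342.    nan   0. ]
 [343.    nan   0. ]
 [344.    nan   0. ]
 [345.    nan   0. ]]
[[0.49342259 0.10036767 0.03      ]] [[0.49396491 0.08040368 0.04      ]]
foot top edge [[ 0.48185009 -0.1532723   0.08      ]] [[ 0.52480325 -0.16265053  0.04      ]]<stdin>:7: RuntimeWarning: Mean of empty slice.
  ret = ret.dtype.type(ret / rcount)
```

step_arm(series=[{"x":3.5,"y":5.2,"z":0,"twist":7},{"x":7,"y":10.4,"z":0,"twist":14},{"x":9.5,"y":14,"z":0,"twist":21},{"x":12,"y":17.6,"z":0,"twist":28},{"x":14.4,"y":21.2,"z":0,"twist":35},{"x":16.8,"y":24.8,"z":0,"twist":42},{"x":19.2,"y":28.4,"z":0,"twist":49},{"x":21.6,"y":32,"z":0,"twist":56},{"x":24,"y":35.6,"z":0,"twist":63},{"x":26.2,"y":39.2,"z":0,"twist":70}])

```text
$.series[0]: bad value
```

step_arm(series=[{"x":3.5,"y":5.2,"z":0,"twist":7,"jaw":8.5},{"x":7,"y":10.4,"z":0,"twist":14,"jaw":8.5},{"x":9.5,"y":14,"z":0,"twist":21,"jaw":8.5},{"x":12,"y":17.6,"z":0,"twist":28,"jaw":8.5},{"x":14.4,"y":21.2,"z":0,"twist":35,"jaw":8.5},{"x":16.8,"y":24.8,"z":0,"twist":42,"jaw":8.5},{"x":19.2,"y":28.4,"z":0,"twist":49,"jaw":8.5},{"x":21.6,"y":32,"z":0,"twist":56,"jaw":8.5},{"x":24,"y":35.6,"z":0,"twist":63,"jaw":8.5},{"x":26.2,"y":39.2,"z":0,"twist":70,"jaw":8.5}])

```text
clock: 0.93
eef_pos: [0.3439, -0.1394, 0.2304]
tool_rot: [0.042, 0.707, -0.042, 0.705]
ft_force: [0.7, -0.4, 0.5]
grip_width: 0.0851
```

step_arm(series=[{"x":2.5,"y":3.8,"z":0,"twist":1.7,"jaw":8.5},{"x":5,"y":7.6,"z":0,"twist":1.7,"jaw":8.5},{"x":7.5,"y":11.4,"z":0,"twist":1.7,"jaw":8.5},{"x":10,"y":15.2,"z":0,"twist":1.7,"jaw":8.5},{"x":12.5,"y":19,"z":-3,"twist":1.7,"jaw":8.5},{"x":15.2,"y":23.1,"z":-6,"twist":1.7,"jaw":8.5},{"x":15.2,"y":23.1,"z":-9,"twist":1.7,"jaw":8.5},{"x":15.2,"y":23.1,"z":-12,"twist":1.7,"jaw":8.5},{"x":15.2,"y":23.1,"z":-14,"twist":1.7,"jaw":8.5},{"x":15.2,"y":23.1,"z":-15,"twist":1.7,"jaw":8.5}])

```text
clock: 1.77
eef_pos: [0.4923, 0.092, 0.0754]
tool_rot: [0.03, 0.71, -0.031, 0.703]
ft_force: [-0.9, -0.6, 0.6]
grip_width: 0.0849
```

```bash
python3 - <<'E'
from h import *
o=bot.get_obs();print(o['eef_pos'],o['joint_pos'],o['ft_force'])
a,d=snap('top','b');b,_=snap('scene','b')
cv2.imwrite('pics/b_crop.png',np.hstack([cv2.resize(a[170:270,220:360,::-1],(560,400)),cv2.resize(b[130:230,250:310,::-1],(240,400))]))
E
```

```text
[0.49232385 0.09201653 0.07535859] [ 1.84568936e-01  3.75757555e-01 -2.39429911e-01  9.66573317e-01
  3.32844243e-04  1.84206318e+00] [-0.85050218 -0.55734348  0.58142588]
```

View pics/b_crop.png

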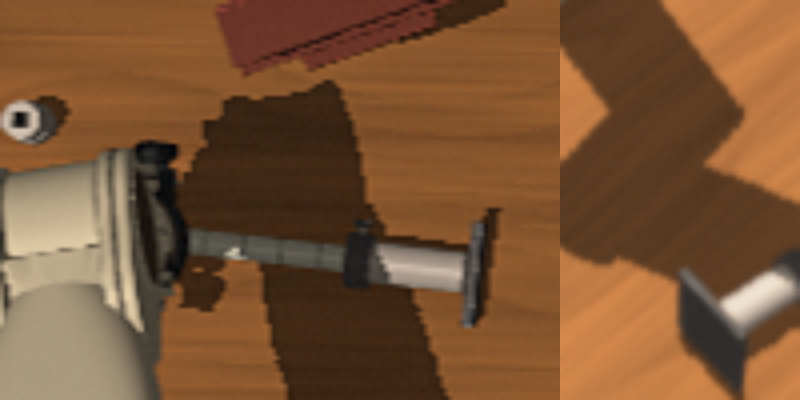

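The picture shows the gripper over the pad end, with the prop between the open fingers and untouched. Going down to close on the pad.

step_arm(series=[{"x":0.3,"y":0,"z":-3,"twist":0,"jaw":8.5},{"x":0.3,"y":0,"z":-5,"twist":0,"jaw":8.5},{"x":0.3,"y":0,"z":-6.5,"twist":0,"jaw":8.5},{"x":0.3,"y":0,"z":-7.1,"twist":0,"jaw":8.5},{"x":0.3,"y":0,"z":-7.1,"twist":0,"jaw":6},{"x":0.3,"y":0,"z":-7.1,"twist":0,"jaw":5},{"x":0.3,"y":0,"z":-7.1,"twist":0,"jaw":4.4},{"x":0.3,"y":0,"z":-7.1,"twist":0,"jaw":3.5},{"x":0.3,"y":0,"z":-7.1,"twist":0,"jaw":3.5},{"x":0.3,"y":0,"z":-7.1,"twist":0,"jaw":3.5}])

```text
clock: 2.7
eef_pos: [0.4981, 0.0913, 0.0091]
tool_rot: [0.031, 0.708, -0.032, 0.705]
ft_force: [-0.5, 0.2, 5.1]
grip_width: 0.0375
```

step_arm(series=[{"x":0,"y":0,"z":0,"twist":0,"jaw":3.5},{"x":0,"y":0,"z":0,"twist":0,"jaw":3.5},{"x":0,"y":0,"z":0,"twist":0,"jaw":3.5}])

```text
clock: 2.95
eef_pos: [0.4982, 0.0913, 0.0094]
tool_rot: [0.031, 0.708, -0.032, 0.705]
ft_force: [-0.6, -0.4, -1.0]
grip_width: 0.0371
```

```bash
python3 - <<'E'
from h import *
o=bot.get_obs();print(o['eef_pos'],o['ft_force'],o['ft_torque'],o['grip_width'])
a,d=snap('top','c');b,_=snap('scene','c')
cv2.imwrite('pics/c_crop.png',np.hstack([cv2.resize(a[170:270,220:360,::-1],(560,400)),cv2.resize(b[150:250,250:310,::-1],(240,400))]))
E
```

```text
[0.49819108 0.09128889 0.00940229] [-0.63675293 -0.40070941 -0.96124991] [-0.11520422  0.06922222 -0.06994075] 0.03714914002054478
```

View pics/c_crop.png

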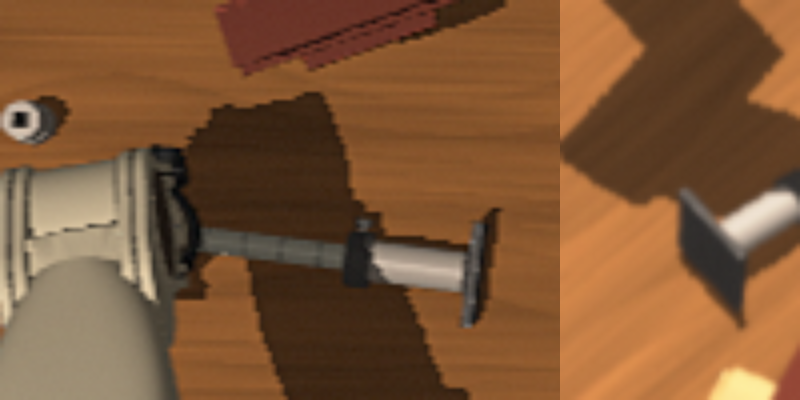

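step_arm(series=[{"x":0,"y":0,"z":0,"twist":0,"jaw":5},{"x":0,"y":0,"z":0,"twist":0,"jaw":5},{"x":0,"y":0,"z":-0.4,"twist":0,"jaw":5},{"x":0,"y":0,"z":-0.7,"twist":0,"jaw":5},{"x":0,"y":0,"z":-0.7,"twist":0,"jaw":5},{"x":0,"y":0,"z":-0.7,"twist":0,"jaw":5}])

```text
clock: 3.55
eef_pos: [0.4979, 0.0913, 0.0019]
tool_rot: [0.031, 0.708, -0.032, 0.705]
ft_force: [0.1, -0.2, 0.6]
grip_width: 0.0502
```

step_arm(series=[{"x":0,"y":0,"z":0,"twist":0,"jaw":4.4},{"x":0,"y":0,"z":0,"twist":0,"jaw":4.1},{"x":0,"y":0,"z":0,"twist":0,"jaw":3.9},{"x":0,"y":0,"z":0,"twist":0,"jaw":3.5},{"x":0,"y":0,"z":0,"twist":0,"jaw":3.5},{"x":0,"y":0,"z":0,"twist":0,"jaw":3.5}])

```text
clock: 4.05
eef_pos: [0.498, 0.0913, 0.0021]
tool_rot: [0.031, 0.708, -0.032, 0.705]
ft_force: [-1.9, 0.6, 3.5]
grip_width: 0.0375
```

```bash
cat > arc.py <<'E'
import sys
from h import *
p0=np.array([.498,.0913,.0021]);a=np.array([.0885,.996]);R=.248;f0=np.radians(4.6)
lo,hi,n=map(float,sys.argv[1:4])
o=bot.get_obs();e=o['eef_pos'];print(o['ft_force'].round(1),o['grip_width'])
for f in np.radians(np.linspace(lo,hi,int(n)+1)[1:]):
    s=R*(np.cos(f)-np.cos(f0));z=R*(np.sin(f)-np.sin(f0))
    print(((np.r_[p0[:2]+a*s,p0[2]+z]-e)*100).round(1))
E
python3 arc.py 4.6 25 10
```

```text
[-1.9  0.6  3.5] 0.0374578178886295
[-0.  -0.1  0.9]
[-0.  -0.2  1.7]
[-0.  -0.3  2.6]
[-0.  -0.5  3.5]
[-0.1 -0.7  4.3]
[-0.1 -1.   5.2]
[-0.1 -1.2  6. ]
[-0.1 -1.5  6.9]
[-0.2 -1.9  7.7]
[-0.2 -2.2  8.5]
```

step_arm(series=[{"x":0,"y":-0.1,"z":0.9,"twist":0,"jaw":3.5},{"x":0,"y":-0.2,"z":1.7,"twist":0,"jaw":3.5},{"x":0,"y":-0.3,"z":2.6,"twist":0,"jaw":3.5},{"x":0,"y":-0.5,"z":3.5,"twist":0,"jaw":3.5},{"x":-0.1,"y":-0.7,"z":4.3,"twist":0,"jaw":3.5},{"x":-0.1,"y":-1.0,"z":5.2,"twist":0,"jaw":3.5}])

```text
clock: 4.55
eef_pos: [0.4966, 0.0811, 0.055]
tool_rot: [0.031, 0.708, -0.032, 0.705]
ft_force: [-0.4, 0.1, -3.7]
grip_width: 0.0379
```

```bash
python3 - <<'E'
from h import *
o=bot.get_obs();print(o['eef_pos'],o['ft_force'],o['ft_torque'],o['grip_width'])
a,d=snap('top','d');b,_=snap('scene','d')
cv2.imwrite('pics/d_crop.png',np.hstack([cv2.resize(a[170:270,220:360,::-1],(420,300)),cv2.resize(b[120:240,240:370,::-1],(325,300))]))
E
python3 arc.py 17 48 10
```

```text
[0.49657804 0.08112824 0.05495303] [-0.38860949  0.13875506 -3.73266703] [-0.0632056  -0.10860427  0.07712073] 0.037917090307521426
[-0.4 -0.7 -3.1] 0.037613492428853694
[-0.1 -0.4  1.2]
[-0.1 -0.9  2.4]
[-0.2 -1.4  3.6]
[-0.2 -2.1  4.8]
[-0.3 -2.7  6. ]
[-0.4 -3.5  7.1]
[-0.4 -4.3  8.1]
[-0.5 -5.2  9.2]
[-0.6 -6.1 10.1]
[-0.7 -7.  11.1]
```

View pics/d_crop.png

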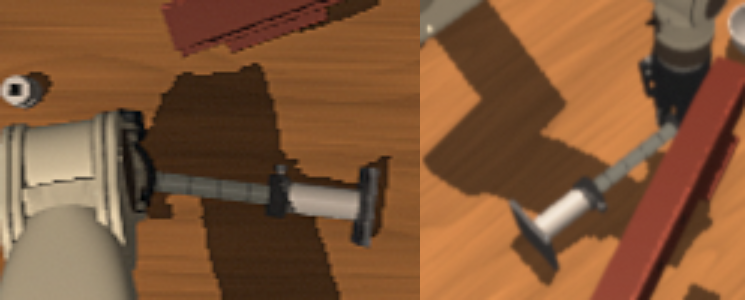

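The prop is pivoting in the grip with its foot edge still on the bench, and the tool carries about 3.5 N. I'll continue the arc.

step_arm(series=[{"x":-0.1,"y":-0.4,"z":1.2,"twist":0,"jaw":3.5},{"x":-0.1,"y":-0.9,"z":2.4,"twist":0,"jaw":3.5},{"x":-0.2,"y":-1.4,"z":3.6,"twist":0,"jaw":3.5},{"x":-0.2,"y":-2.1,"z":4.8,"twist":0,"jaw":3.5},{"x":-0.3,"y":-2.7,"z":6.0,"twist":0,"jaw":3.5},{"x":-0.4,"y":-3.5,"z":7.1,"twist":0,"jaw":3.5},{"x":-0.4,"y":-4.3,"z":8.1,"twist":0,"jaw":3.5},{"x":-0.5,"y":-5.2,"z":9.2,"twist":0,"jaw":3.5},{"x":-0.6,"y":-6.1,"z":10.1,"twist":0,"jaw":3.5},{"x":-0.7,"y":-7.0,"z":11.1,"twist":0,"jaw":3.5}])

```text
clock: 5.48
eef_pos: [0.4903, 0.0101, 0.1672]
tool_rot: [0.031, 0.707, -0.032, 0.705]
ft_force: [0.0, -0.8, -4.3]
grip_width: 0.0378
```

```bash
python3 - <<'E'
from h import *
o=bot.get_obs();print(o['eef_pos'],o['ft_force'],o['ft_torque'],o['grip_width'])
a,d=snap('top','e');b,_=snap('scene','e')
cv2.imwrite('pics/e_crop.png',np.hstack([cv2.resize(a[170:270,220:360,::-1],(420,300)),cv2.resize(b[120:240,240:370,::-1],(325,300))]))
E
python3 arc.py 48 75 10
```

```text
[0.49033751 0.01008749 0.16721814] [ 0.01820976 -0.78620361 -4.333792  ] [ 0.00690949 -0.06469691  0.00416816] 0.03782783276939528
[-1.   0.1 -2.3] 0.03790017586835969
[-0.1 -0.8  0.6]
[-0.2 -1.7  1.3]
[-0.3 -2.7  2. ]
[-0.4 -3.6  2.6]
[-0.4 -4.6  3.2]
[-0.5 -5.7  3.7]
[-0.6 -6.7  4.2]
[-0.7 -7.8  4.6]
[-0.8 -8.9  5. ]
[ -0.9 -10.    5.3]
```

View pics/e_crop.png

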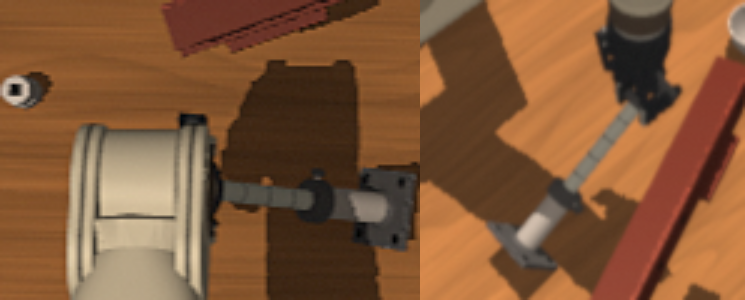

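The tilt is now about 45° and the foot edge is still down.

step_arm(series=[{"x":-0.1,"y":-0.8,"z":0.6,"twist":0,"jaw":3.5},{"x":-0.2,"y":-1.7,"z":1.3,"twist":0,"jaw":3.5},{"x":-0.3,"y":-2.7,"z":2.0,"twist":0,"jaw":3.5},{"x":-0.4,"y":-3.6,"z":2.6,"twist":0,"jaw":3.5},{"x":-0.4,"y":-4.6,"z":3.2,"twist":0,"jaw":3.5},{"x":-0.5,"y":-5.7,"z":3.7,"twist":0,"jaw":3.5},{"x":-0.6,"y":-6.7,"z":4.2,"twist":0,"jaw":3.5},{"x":-0.7,"y":-7.8,"z":4.6,"twist":0,"jaw":3.5},{"x":-0.8,"y":-8.9,"z":5.0,"twist":0,"jaw":3.5},{"x":-0.9,"y":-10.0,"z":5.3,"twist":0,"jaw":3.5}])

```text
clock: 6.42
eef_pos: [0.4823, -0.0917, 0.2221]
tool_rot: [0.032, 0.706, -0.033, 0.707]
ft_force: [-0.3, 0.6, 0.3]
grip_width: 0.0377
```

```bash
python3 - <<'E'
from h import *
o=bot.get_obs();print(o['eef_pos'],o['ft_force'],o['ft_torque'],o['grip_width'])
a,d=snap('top','f');b,_=snap('scene','f')
cv2.imwrite('pics/f_crop.png',np.hstack([cv2.resize(a[170:270,220:360,::-1],(420,300)),cv2.resize(b[120:240,240:370,::-1],(325,300))]))
E
python3 arc.py 75 99.3 12
```

```text
[ 0.48225456 -0.09165447  0.22210601] [-0.31841608  0.56804022  0.32125647] [0.44456327 0.23024104 0.0074417 ] 0.03770090022549646
[0.1 0.  0.4] 0.037819157588707755
[-0.1 -0.7  0.2]
[-0.2 -1.6  0.4]
[-0.3 -2.4  0.5]
[-0.4 -3.3  0.6]
[-0.4 -4.2  0.7]
[-0.5 -5.   0.8]
[-0.6 -5.9  0.8]
[-0.7 -6.8  0.8]
[-0.8 -7.6  0.8]
[-0.8 -8.5  0.7]
[-0.9 -9.4  0.6]
[ -1.  -10.2   0.5]
```

View pics/f_crop.png

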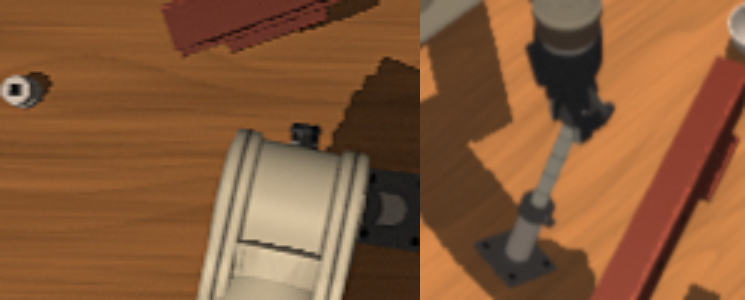

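step_arm(series=[{"x":-0.1,"y":-0.6,"z":0.2,"twist":0,"jaw":3.5},{"x":-0.1,"y":-1.2,"z":0.3,"twist":0,"jaw":3.5},{"x":-0.2,"y":-1.8,"z":0.4,"twist":0,"jaw":3.5},{"x":-0.3,"y":-2.4,"z":0.5,"twist":0,"jaw":3.5},{"x":-0.3,"y":-3.0,"z":0.6,"twist":0,"jaw":3.5},{"x":-0.4,"y":-3.6,"z":0.6,"twist":0,"jaw":3.5},{"x":-0.4,"y":-4.2,"z":0.7,"twist":0,"jaw":3.5},{"x":-0.5,"y":-4.8,"z":0.7,"twist":0,"jaw":3.5},{"x":-0.5,"y":-5.4,"z":0.8,"twist":0,"jaw":3.5},{"x":-0.6,"y":-6.0,"z":0.8,"twist":0,"jaw":3.5}])

```text
clock: 7.35
eef_pos: [0.4761, -0.153, 0.2298]
tool_rot: [0.033, 0.706, -0.034, 0.706]
ft_force: [-0.5, -0.1, -0.3]
grip_width: 0.0376
```

```bash
python3 - <<'E'
from h import *
o=bot.get_obs();print(o['eef_pos'],o['ft_force'],o['ft_torque'],o['grip_width'])
b,_=snap('scene','g')
cv2.imwrite('pics/g_crop.png',cv2.resize(b[120:240,240:370,::-1],None,fx=4,fy=4))
E
python3 arc.py 90 99.3 6
```

```text
[ 0.47611702 -0.15298046  0.22979666] [-0.52346135 -0.09577719 -0.27765912] [ 0.32644967  0.08930029 -0.01163293] 0.03759319275032551
[-0.2 -0.4 -1.4] 0.038088797263995874
[-0.  -0.8  0. ]
[-0.1 -1.4  0. ]
[-0.2 -2.1 -0. ]
[-0.2 -2.8 -0.1]
[-0.3 -3.4 -0.2]
[-0.3 -4.1 -0.3]
```

View pics/g_crop.png

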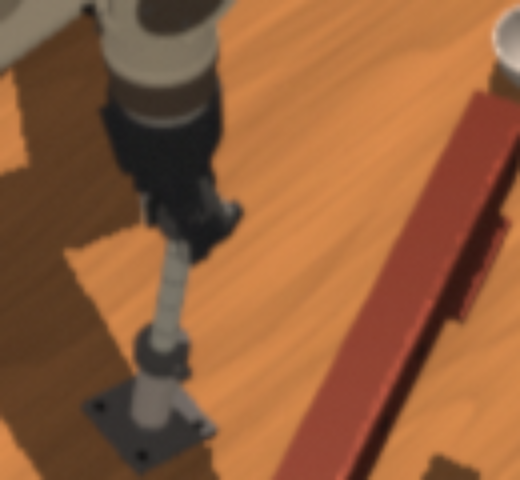

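step_arm(series=[{"x":0,"y":-0.5,"z":0,"twist":0,"jaw":3.5},{"x":-0.1,"y":-0.9,"z":0,"twist":0,"jaw":3.5},{"x":-0.1,"y":-1.4,"z":0,"twist":0,"jaw":3.5},{"x":-0.2,"y":-1.8,"z":0,"twist":0,"jaw":3.5},{"x":-0.2,"y":-2.3,"z":0,"twist":0,"jaw":3.5},{"x":-0.2,"y":-2.7,"z":-0.1,"twist":0,"jaw":3.5},{"x":-0.2,"y":-3.1,"z":-0.1,"twist":0,"jaw":3.5},{"x":-0.3,"y":-3.4,"z":-0.2,"twist":0,"jaw":3.5},{"x":-0.3,"y":-3.7,"z":-0.2,"twist":0,"jaw":3.5},{"x":-0.3,"y":-4.0,"z":-0.3,"twist":0,"jaw":3.5}])

```text
clock: 8.23
eef_pos: [0.4729, -0.1943, 0.2271]
tool_rot: [0.033, 0.706, -0.035, 0.706]
ft_force: [-1.0, -0.0, 0.8]
grip_width: 0.0374
```

```bash
python3 - <<'E'
from h import *
o=bot.get_obs();print(o['eef_pos'],o['ft_force'],o['ft_torque'],o['grip_width'])
b,_=snap('scene','i')
cv2.imwrite('pics/i_crop.png',cv2.resize(b[120:240,240:370,::-1],None,fx=4,fy=4))
i=bot.camera_info('scene');K,R,t=[np.array(i[k]) for k in("camera_matrix","R","t")]
X=o['eef_pos'].copy()
for z in(0,.1,.2):
    p=K@(R@np.r_[X[:2],z]+t);print(z,p[:2]/p[2], (p[:2]/p[2]-[240,120])*4)
E
```

```text
[ 0.47289326 -0.19434074  0.227091  ] [-0.97042467 -0.03999625  0.77429224] [0.34587796 0.37658389 0.02401759] 0.03737664666437454
0 [276.48929477 226.95323481] [145.95717908 427.81293924]
0.1 [274.56067837 211.0819068 ] [138.24271348 364.32762722]
0.2 [272.40578532 193.34846098] [129.62314127 293.39384393]
```

View pics/i_crop.png

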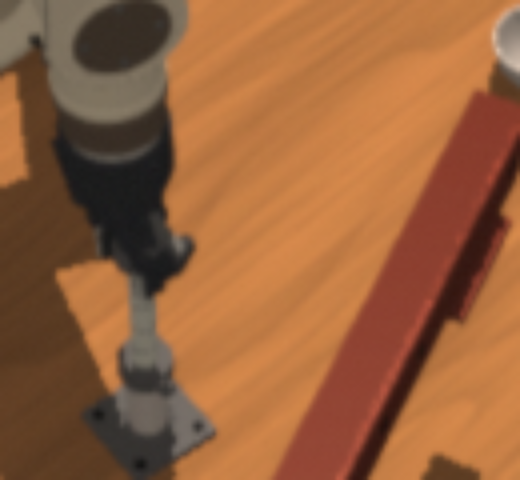

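step_arm(series=[{"x":0,"y":0,"z":-0.2,"twist":0,"jaw":3.5},{"x":0,"y":0,"z":-0.4,"twist":0,"jaw":3.5},{"x":0,"y":0,"z":-0.6,"twist":0,"jaw":3.5},{"x":0,"y":0,"z":-0.6,"twist":0,"jaw":3.5},{"x":0,"y":0,"z":-0.6,"twist":0,"jaw":3.5}])

```text
clock: 8.7
eef_pos: [0.4739, -0.1968, 0.2259]
tool_rot: [0.031, 0.704, -0.038, 0.709]
ft_force: [-6.3, -1.8, 20.6]
grip_width: 0.0378
```

```bash
python3 - <<'E'
from h import *
o=bot.get_obs();print(o['eef_pos'],o['ft_force'],o['ft_torque'],o['grip_width'])
E
```

```text
[ 0.4739308  -0.19677973  0.22594224] [-6.27634155 -1.84820849 20.57283496] [-0.02793224  1.68350212  0.08382687] 0.037758396257928234
```

Pressing down gave about 20 N, so the foot is flat and the rod is fully in. Next I'll draw the rod slowly, a little past the height needed.

step_arm(series=[{"x":0,"y":0,"z":0.4,"twist":0,"jaw":3.5},{"x":0,"y":0,"z":0.8,"twist":0,"jaw":3.5},{"x":0,"y":0,"z":1.3,"twist":0,"jaw":3.5},{"x":0,"y":0,"z":1.8,"twist":0,"jaw":3.5},{"x":0,"y":0,"z":2.3,"twist":0,"jaw":3.5},{"x":0,"y":0,"z":2.8,"twist":0,"jaw":3.5},{"x":0,"y":0,"z":3.3,"twist":0,"jaw":3.5},{"x":0,"y":0,"z":3.8,"twist":0,"jaw":3.5},{"x":0,"y":0,"z":4.3,"twist":0,"jaw":3.5},{"x":0,"y":0,"z":4.8,"twist":0,"jaw":3.5}])

```text
clock: 9.53
eef_pos: [0.4738, -0.1967, 0.2743]
tool_rot: [0.031, 0.704, -0.038, 0.708]
ft_force: [-1.6, 0.8, -4.5]
grip_width: 0.0372
```

```bash
python3 - <<'E'
from h import *
o=bot.get_obs();print(o['eef_pos'],o['ft_force'],o['ft_torque'],o['grip_width'])
b,_=snap('scene','j')
cv2.imwrite('pics/j_crop.png',cv2.resize(b[120:240,240:370,::-1],None,fx=4,fy=4))
E
```

```text
[ 0.47381635 -0.19672643  0.27432413] [-1.57428913  0.80966387 -4.48934595] [0.37485002 0.63757319 0.03225108] 0.037222614268863925
```

View pics/j_crop.png

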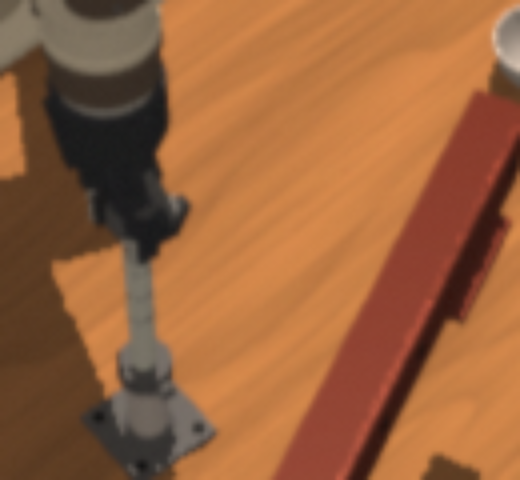

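step_arm(series=[{"x":0,"y":0,"z":0.4,"twist":0,"jaw":3.5},{"x":0,"y":0,"z":0.7,"twist":3,"jaw":3.5},{"x":0,"y":0,"z":0.7,"twist":8,"jaw":3.5},{"x":0,"y":0,"z":0.7,"twist":13,"jaw":3.5},{"x":0,"y":0,"z":0.7,"twist":19,"jaw":3.5},{"x":0,"y":0,"z":0.7,"twist":25,"jaw":3.5},{"x":0,"y":0,"z":0.7,"twist":31,"jaw":3.5},{"x":0,"y":0,"z":0.7,"twist":36,"jaw":3.5},{"x":0,"y":0,"z":0.7,"twist":40,"jaw":3.5},{"x":0,"y":0,"z":0.7,"twist":42.5,"jaw":3.5}])

```text
clock: 10.42
eef_pos: [0.4748, -0.1969, 0.2834]
tool_rot: [-0.228, 0.666, 0.222, 0.675]
ft_force: [-1.3, 1.2, -1.6]
grip_width: 0.0377
```

```bash
python3 - <<'E'
from h import *
o=bot.get_obs();print(o['eef_pos'],o['ft_force'],o['ft_torque'],o['grip_width'])
b,_=snap('scene','k')
cv2.imwrite('pics/k_crop.png',cv2.resize(b[120:240,240:370,::-1],None,fx=4,fy=4))
E
```

```text
[ 0.47484959 -0.19694565  0.28337762] [-1.3173916   1.16233117 -1.56510202] [ 0.427038    0.57341246 -0.04501391] 0.03766031309565362
```

View pics/k_crop.png

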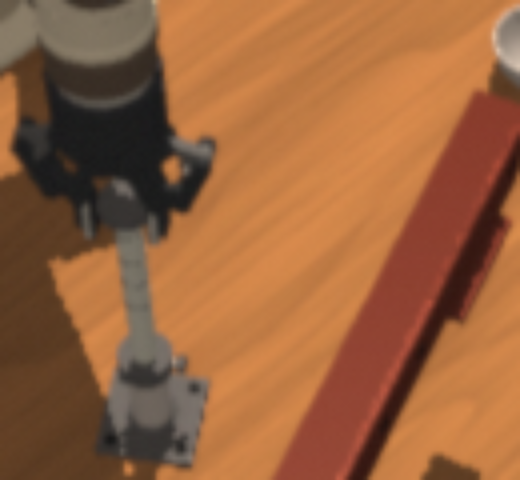

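step_arm(series=[{"x":0,"y":0,"z":-0.2,"twist":0,"jaw":3.5},{"x":0,"y":0,"z":-0.2,"twist":0,"jaw":3.7},{"x":0,"y":0,"z":-0.2,"twist":0,"jaw":3.8},{"x":0,"y":0,"z":-0.2,"twist":0,"jaw":3.9},{"x":0,"y":0,"z":-0.2,"twist":0,"jaw":4.0},{"x":0,"y":0,"z":-0.2,"twist":0,"jaw":4.2},{"x":0,"y":0,"z":-0.2,"twist":0,"jaw":4.5},{"x":0,"y":0,"z":-0.2,"twist":0,"jaw":5},{"x":0,"y":0,"z":-0.2,"twist":0,"jaw":6},{"x":0,"y":0,"z":-0.2,"twist":0,"jaw":7}])

```text
clock: 11.3
eef_pos: [0.4749, -0.1971, 0.2814]
tool_rot: [-0.228, 0.666, 0.222, 0.675]
ft_force: [-0.3, -0.1, -0.0]
grip_width: 0.0695
```

```bash
python3 - <<'E'
from h import *
o=bot.get_obs();print(o['eef_pos'],o['ft_force'],o['ft_torque'],o['grip_width'])
b,_=snap('scene','l')
cv2.imwrite('pics/l_crop.png',cv2.resize(b[120:240,240:370,::-1],None,fx=4,fy=4))
E
```

```text
[ 0.47486076 -0.19708707  0.2813766 ] [-0.31602482 -0.14396218 -0.01249072] [-0.03577711  0.05244656  0.02388727] 0.06951491808269775
```

View pics/l_crop.png

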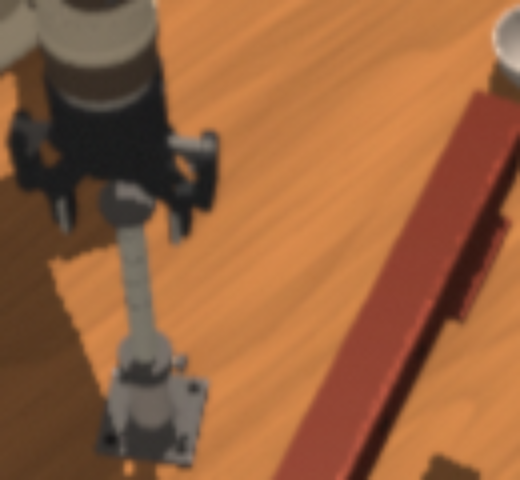

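The prop stands free on its foot. Next I'll rise, close the fingers and touch the rail top to get the plate height.

step_arm(series=[{"x":0,"y":0,"z":2,"twist":0,"jaw":7},{"x":0,"y":0,"z":5,"twist":0,"jaw":7},{"x":0,"y":0,"z":8.5,"twist":0,"jaw":7},{"x":0,"y":0,"z":12,"twist":0,"jaw":4},{"x":1.5,"y":1,"z":13.5,"twist":0,"jaw":0},{"x":4.5,"y":3.2,"z":13.5,"twist":0,"jaw":0},{"x":7.5,"y":5.4,"z":13.5,"twist":0,"jaw":0},{"x":10.5,"y":7.6,"z":13.5,"twist":0,"jaw":0},{"x":13.5,"y":9.9,"z":13.5,"twist":0,"jaw":0},{"x":16.5,"y":12,"z":13.5,"twist":0,"jaw":0}])

```text
clock: 12.18
eef_pos: [0.6407, -0.0757, 0.4167]
tool_rot: [-0.228, 0.665, 0.222, 0.675]
ft_force: [1.3, -1.4, 0.2]
grip_width: -0.0001
```

step_arm(series=[{"x":1.5,"y":1.4,"z":0,"twist":0,"jaw":0},{"x":2,"y":1.5,"z":0,"twist":0,"jaw":0},{"x":2,"y":1.5,"z":0,"twist":0,"jaw":0}])

```text
clock: 12.43
eef_pos: [0.6611, -0.0589, 0.4107]
tool_rot: [-0.227, 0.668, 0.225, 0.672]
ft_force: [1.1, 0.1, -0.4]
grip_width: 0.0
```

```bash
python3 - <<'E'
from h import *
o=bot.get_obs();print(o['eef_pos'],o['ft_force'],o['grip_width'])
b,_=snap('scene','m');a,_=snap('top','m')
cv2.imwrite('pics/m_crop.png',np.hstack([cv2.resize(b[120:240,240:370,::-1],(390,360)),cv2.resize(a[140:260,240:370,::-1],(390,360))]))
E
```

```text
[ 0.66108107 -0.05887787  0.41066329] [ 1.10846042  0.10141616 -0.36057236] 2.6018562826101884e-05
```

View pics/m_crop.png

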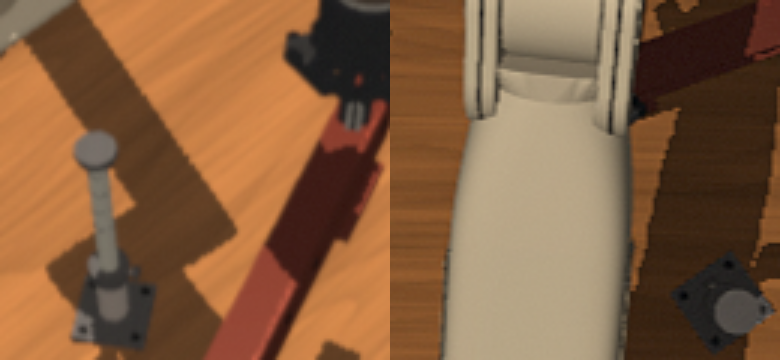

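step_arm(series=[{"x":-1.5,"y":2.8,"z":0,"twist":0,"jaw":0},{"x":-2.9,"y":5.6,"z":0,"twist":0,"jaw":0},{"x":-2.9,"y":5.6,"z":-1,"twist":0,"jaw":0},{"x":-2.9,"y":5.6,"z":-2,"twist":0,"jaw":0},{"x":-2.9,"y":5.6,"z":-2.5,"twist":0,"jaw":0},{"x":-2.9,"y":5.6,"z":-2.8,"twist":0,"jaw":0},{"x":-2.9,"y":5.6,"z":-2.8,"twist":0,"jaw":0},{"x":-2.9,"y":5.6,"z":-2.8,"twist":0,"jaw":0}])

```text
clock: 13.2
eef_pos: [0.632, -0.0055, 0.3885]
tool_rot: [-0.228, 0.665, 0.222, 0.676]
ft_force: [0.2, 0.1, 0.5]
grip_width: -0.0003
```

step_arm(series=[{"x":0,"y":0,"z":-0.3,"twist":0,"jaw":0},{"x":0,"y":0,"z":-0.6,"twist":0,"jaw":0},{"x":0,"y":0,"z":-0.8,"twist":0,"jaw":0},{"x":0,"y":0,"z":-0.8,"twist":0,"jaw":0},{"x":0,"y":0,"z":-0.8,"twist":0,"jaw":0}])

```text
clock: 13.62
eef_pos: [0.6319, -0.0056, 0.3802]
tool_rot: [-0.228, 0.665, 0.222, 0.675]
ft_force: [0.5, -0.7, -0.1]
grip_width: 0.0
```

step_arm(series=[{"x":0,"y":0,"z":-0.2,"twist":0,"jaw":0},{"x":0,"y":0,"z":-0.4,"twist":0,"jaw":0},{"x":0,"y":0,"z":-0.5,"twist":0,"jaw":0},{"x":0,"y":0,"z":-0.5,"twist":0,"jaw":0},{"x":0,"y":0,"z":-0.5,"twist":0,"jaw":0}])

```text
clock: 14.03
eef_pos: [0.6318, -0.0055, 0.3752]
tool_rot: [-0.228, 0.665, 0.222, 0.675]
ft_force: [-0.0, -0.3, 0.8]
grip_width: 0.0
```

step_arm(series=[{"x":0,"y":0,"z":-0.1,"twist":0,"jaw":0},{"x":0,"y":0,"z":-0.2,"twist":0,"jaw":0},{"x":0,"y":0,"z":-0.3,"twist":0,"jaw":0},{"x":0,"y":0,"z":-0.3,"twist":0,"jaw":0}])

```text
clock: 14.37
eef_pos: [0.6319, -0.0055, 0.375]
tool_rot: [-0.228, 0.664, 0.221, 0.677]
ft_force: [-1.2, -0.5, 7.2]
grip_width: -0.0001
```

```bash
python3 - <<'E'
from h import *
print(cast('top',[[356,244]],.305))
im=cv2.imread('pics/m_top.png');cv2.imwrite('pics/m2.png',cv2.resize(im[205:275,320:400],None,fx=8,fy=8))
im=cv2.imread('pics/m_scene.png');cv2.imwrite('pics/m3.png',cv2.resize(im[155:245,240:320],None,fx=6,fy=6))
E
```

```text
[[ 0.46568186 -0.18646786  0.305     ]]
```

View pics/m2.png

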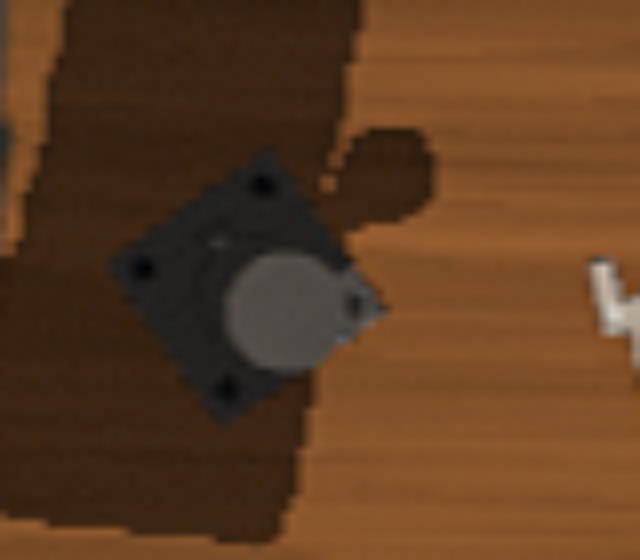

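View pics/m3.png

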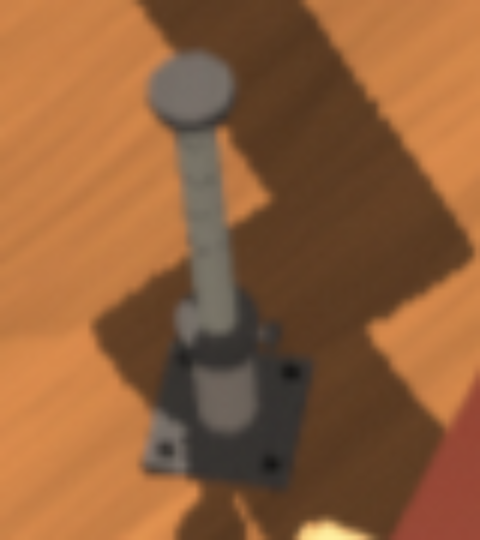

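```bash
python3 - <<'E'
from h import *
f=lambda q:[[320+q[0]/8-.5,205+q[1]/8-.5]]
C=np.array([cast('top',f(q),.008)[0] for q in[(268,148),(388,308),(225,427),(108,262)]])
print(C.round(4),C.mean(0))
e=C[1]-C[0];e2=C[2]-C[3];e3=C[0]-C[3];e4=C[1]-C[2]
for q in(e,e2,e3,e4):print(np.linalg.norm(q),np.degrees(np.arctan2(q[1],q[0])))
print('pad',cast('top',f((288,312)),.305))
g=lambda q:[[240+q[0]/6-.5,155+q[1]/6-.5]]
C=np.array([cast('scene',g(q),.008)[0] for q in[(312,362),(288,488),(144,470),(172,345)]])
print(C.round(4),C.mean(0),'pad',cast('scene',g((193,88)),.305))
E
```

```text
[[ 0.5227 -0.1922  0.008 ]
 [ 0.4608 -0.2409  0.008 ]
 [ 0.4124 -0.1777  0.008 ]
 [ 0.4762 -0.13    0.008 ]] [ 0.46803108 -0.18519129  0.008     ]
0.07875636841144194 -141.81443186002187
0.07956856627779349 -143.219759275223
0.07768294759395032 -53.17776558865032
0.07961944304685836 -52.57725232801335
pad [[ 0.46693759 -0.18514919  0.305     ]]
[[ 0.4774 -0.1308  0.008 ]
 [ 0.5256 -0.194   0.008 ]
 [ 0.4632 -0.2415  0.008 ]
 [ 0.4152 -0.1783  0.008 ]] [ 0.47037996 -0.18615592  0.008     ] pad [[ 0.46837415 -0.18355835  0.305     ]]
```

step_arm(series=[{"x":0,"y":0,"z":2,"twist":0,"jaw":0},{"x":0,"y":0,"z":4,"twist":0,"jaw":0},{"x":-2.8,"y":-3,"z":4,"twist":0,"jaw":0},{"x":-5.5,"y":-6,"z":4,"twist":0,"jaw":0},{"x":-8.2,"y":-9,"z":4,"twist":0,"jaw":0},{"x":-11,"y":-12,"z":3,"twist":0,"jaw":0},{"x":-13.7,"y":-15,"z":1,"twist":0,"jaw":0},{"x":-16.4,"y":-18,"z":-1,"twist":0,"jaw":0},{"x":-16.4,"y":-18,"z":-3,"twist":0,"jaw":0},{"x":-16.4,"y":-18,"z":-5,"twist":0,"jaw":0}])

```text
clock: 15.2
eef_pos: [0.4657, -0.1875, 0.3245]
tool_rot: [-0.227, 0.664, 0.219, 0.678]
ft_force: [0.8, 0.3, 0.8]
grip_width: 0.0001
```

step_arm(series=[{"x":0,"y":0,"z":0,"twist":0,"jaw":0}])

```text
clock: 15.28
eef_pos: [0.4632, -0.1875, 0.3207]
tool_rot: [-0.225, 0.666, 0.22, 0.676]
ft_force: [-1.2, 0.6, -1.7]
grip_width: 0.0002
```

step_arm(series=[{"x":0.4,"y":0.2,"z":-0.6,"twist":0,"jaw":0},{"x":0.4,"y":0.2,"z":-1.1,"twist":0,"jaw":0},{"x":0.4,"y":0.2,"z":-1.4,"twist":0,"jaw":0},{"x":0.4,"y":0.2,"z":-1.6,"twist":0,"jaw":0},{"x":0.4,"y":0.2,"z":-1.8,"twist":0,"jaw":0},{"x":0.4,"y":0.2,"z":-1.9,"twist":0,"jaw":0},{"x":0.4,"y":0.2,"z":-2.0,"twist":0,"jaw":0},{"x":0.4,"y":0.2,"z":-2.0,"twist":0,"jaw":0},{"x":0.4,"y":0.2,"z":-2.0,"twist":0,"jaw":0}])

```text
clock: 16.03
eef_pos: [0.4673, -0.1855, 0.3009]
tool_rot: [-0.225, 0.666, 0.22, 0.676]
ft_force: [-0.1, -0.2, 0.7]
grip_width: -0.0002
```

step_arm(series=[{"x":0,"y":0,"z":-0.1,"twist":0,"jaw":0},{"x":0,"y":0,"z":-0.2,"twist":0,"jaw":0},{"x":0,"y":0,"z":-0.3,"twist":0,"jaw":0},{"x":0,"y":0,"z":-0.4,"twist":0,"jaw":0},{"x":0,"y":0,"z":-0.45,"twist":0,"jaw":0},{"x":0,"y":0,"z":-0.5,"twist":0,"jaw":0},{"x":0,"y":0,"z":-0.5,"twist":0,"jaw":0},{"x":0,"y":0,"z":-0.5,"twist":0,"jaw":0}])

```text
clock: 16.7
eef_pos: [0.4672, -0.1855, 0.2957]
tool_rot: [-0.225, 0.666, 0.22, 0.676]
ft_force: [0.4, -0.4, -0.4]
grip_width: -0.0
```

step_arm(series=[{"x":0,"y":0,"z":1,"twist":0,"jaw":0},{"x":0,"y":0,"z":3,"twist":0,"jaw":0},{"x":-2.2,"y":-1.8,"z":4,"twist":0,"jaw":2},{"x":-4.4,"y":-3.6,"z":4,"twist":0,"jaw":5},{"x":-6.6,"y":-5.2,"z":4,"twist":0,"jaw":8.5},{"x":-8.5,"y":-6.6,"z":4,"twist":0,"jaw":8.5},{"x":-8.5,"y":-6.6,"z":2,"twist":0,"jaw":8.5},{"x":-8.5,"y":-6.6,"z":-1,"twist":0,"jaw":8.5},{"x":-8.5,"y":-6.6,"z":-4.5,"twist":0,"jaw":8.5},{"x":-8.5,"y":-6.6,"z":-8,"twist":0,"jaw":8.5}])

```text
clock: 17.53
eef_pos: [0.3821, -0.252, 0.215]
tool_rot: [-0.225, 0.666, 0.219, 0.676]
ft_force: [0.5, 0.2, -0.2]
grip_width: 0.0851
```

```bash
python3 - <<'E'
from h import *
from scipy.spatial.transform import Rotation as Ro
o=bot.get_obs();print(o['eef_pos'],o['ft_force'],o['grip_width'],Ro.from_quat(o['tool_rot']).as_matrix().round(3))
b,_=snap('scene','n');a,_=snap('top','n')
cv2.imwrite('pics/n2.png',np.hstack([cv2.resize(a[185:275,320:400,::-1],None,fx=5,fy=5),cv2.resize(b[155:245,240:320,::-1],None,fx=5,fy=5)]))
E
```

```text
[ 0.38211632 -0.25204739  0.21501871] [ 0.52806178  0.24536981 -0.15575224] 0.08507826200358805 [[ 0.017 -0.597  0.802]
 [-0.003  0.802  0.597]
 [-1.    -0.013  0.011]]
```

View pics/n2.png

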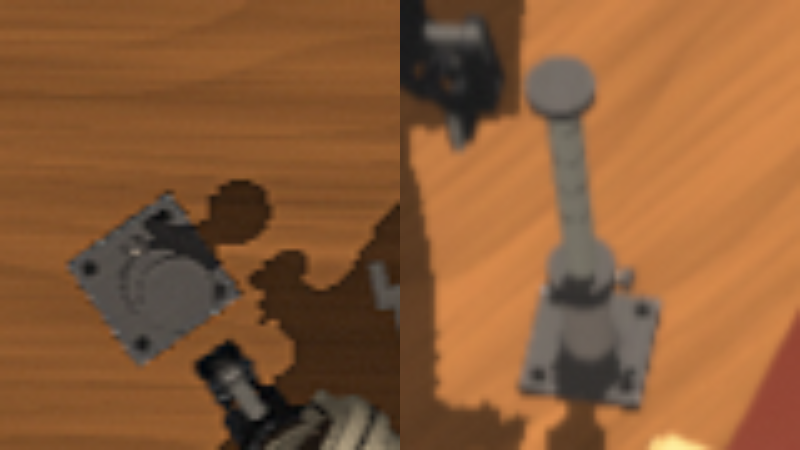

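```bash
python3 - <<'E'
from h import *
def Pm(n):
    i=bot.camera_info(n);return np.array(i['camera_matrix'])@np.c_[np.array(i['R']),np.array(i['t'])]
def tri(a,b):
    X=cv2.triangulatePoints(Pm('top'),Pm('scene'),np.array(a,float),np.array(b,float)).ravel();return X[:3]/X[3]
print('after',tri((355.1,242.5),(271.7,172.1)));print('before',tri((355.5,243.5),(271.7,169.2)))
d=np.load('n_top.npy');P=pts('top',d)
v,u=np.mgrid[:400,:640];m=(u-355.1)**2+(v-242.5)**2<25;print('after z',np.median(P[m],axis=0),m.sum())
d=np.load('m_top.npy');P=pts('top',d);m=(u-355.5)**2+(v-243.5)**2<25;print('before z',np.median(P[m],axis=0))
for t in 'mn':
  d=np.load(t+'_scene.npy');P=pts('scene',d);m=(u-271.7)**2+(v-(169.2 if t=='m' else 172.1))**2<16;print('scene',np.median(P[m],axis=0))
E
```

```text
after [ 0.46904042 -0.18484588  0.29310596]
before [ 0.46763542 -0.18436248  0.30487254]
after z [ 0.46933489 -0.18445716  0.29607095] 80
before z [ 0.46698493 -0.1851096   0.30703803]
scene [ 0.47186654 -0.18571794  0.30838593]
scene [ 0.47138506 -0.18640426  0.29600843]
```

step_arm(series=[{"x":0,"y":0,"z":-4,"twist":0.5,"jaw":8.5},{"x":0,"y":0,"z":-8,"twist":0.5,"jaw":8.5},{"x":0,"y":0,"z":-12,"twist":0.5,"jaw":8.5},{"x":0,"y":0,"z":-15,"twist":0.5,"jaw":8.5},{"x":0,"y":0,"z":-18,"twist":0.5,"jaw":8.5},{"x":0,"y":0,"z":-20,"twist":0.5,"jaw":8.5},{"x":0,"y":0,"z":-21,"twist":0.5,"jaw":8.5},{"x":0,"y":0,"z":-21.5,"twist":0.5,"jaw":8.5},{"x":0,"y":0,"z":-21.5,"twist":0.5,"jaw":8.5}])

```text
clock: 18.38
eef_pos: [0.3786, -0.2494, -0.0048]
tool_rot: [-0.224, 0.668, 0.227, 0.672]
ft_force: [-0.1, 0.2, 0.2]
grip_width: 0.0852
```

step_arm(series=[{"x":0,"y":0,"z":-0.4,"twist":0,"jaw":8.5},{"x":0,"y":0,"z":-0.8,"twist":0,"jaw":8.5},{"x":0,"y":0,"z":-0.8,"twist":0,"jaw":8.5},{"x":0,"y":0,"z":-0.8,"twist":0,"jaw":8.5}])

```text
clock: 18.72
eef_pos: [0.379, -0.2497, -0.0122]
tool_rot: [-0.224, 0.668, 0.227, 0.672]
ft_force: [-0.2, 0.3, 0.2]
grip_width: 0.0849
```

```bash
python3 - <<'E'
from h import *
o=bot.get_obs();print(o['eef_pos'],o['ft_force'],o['grip_width'])
b,_=snap('scene','p');a,_=snap('top','p')
cv2.imwrite('pics/p2.png',np.hstack([cv2.resize(a[185:275,320:400,::-1],None,fx=5,fy=5),cv2.resize(b[155:245,210:290,::-1],None,fx=5,fy=5)]))
E
```

```text
[ 0.37898515 -0.24967848 -0.01223315] [-0.18409684  0.34539439  0.2108013 ] 0.0848791180958491
```

View pics/p2.png

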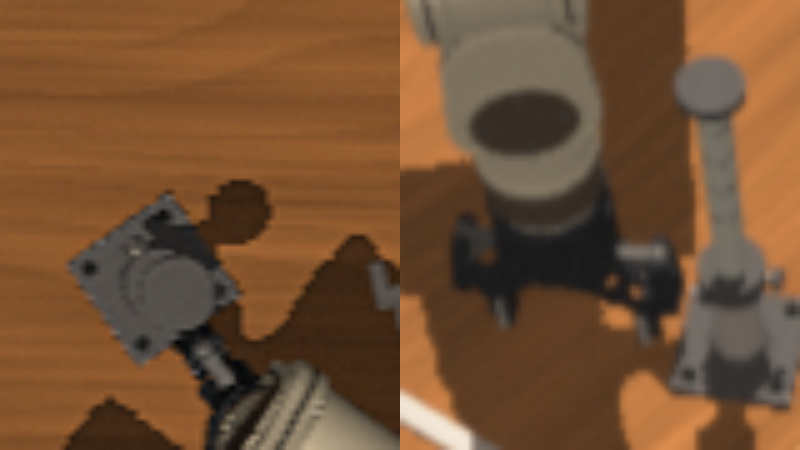

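step_arm(series=[{"x":0.3,"y":0.2,"z":0.2,"twist":0,"jaw":8.5},{"x":0.6,"y":0.4,"z":0.2,"twist":0,"jaw":8.5},{"x":0.9,"y":0.6,"z":0.2,"twist":0,"jaw":8.5},{"x":1.2,"y":0.8,"z":0.2,"twist":0,"jaw":8.5},{"x":1.5,"y":1.0,"z":0.2,"twist":0,"jaw":8.5},{"x":1.7,"y":1.2,"z":0.2,"twist":0,"jaw":8.5},{"x":2.0,"y":1.4,"z":0.2,"twist":0,"jaw":8.5},{"x":2.2,"y":1.5,"z":0.2,"twist":0,"jaw":8.5},{"x":2.5,"y":1.7,"z":0.2,"twist":0,"jaw":8.5},{"x":2.8,"y":1.9,"z":0.2,"twist":0,"jaw":8.5}])

```text
clock: 19.65
eef_pos: [0.4063, -0.2305, -0.0105]
tool_rot: [-0.224, 0.669, 0.227, 0.672]
ft_force: [-3.1, -3.1, 1.1]
grip_width: 0.0853
```

```bash
cat > look.py <<'E'
import sys
from h import *
t=sys.argv[1]
o=bot.get_obs();print(o['eef_pos'],o['ft_force'],o['ft_torque'],o['grip_width'])
b,_=snap('scene',t);a,_=snap('top',t)
cv2.imwrite(f'pics/{t}2.png',np.hstack([cv2.resize(a[155:255,305:385,::-1],None,fx=5,fy=5),cv2.resize(b[145:245,240:320,::-1],None,fx=5,fy=5)]))
E
python3 look.py q
```

```text
[ 0.40631765 -0.2304514  -0.0105329 ] [-3.0947019  -3.09880697  1.14314606] [-0.38654933  0.44493534 -0.00694194] 0.08530181300289297
```

View pics/q2.png

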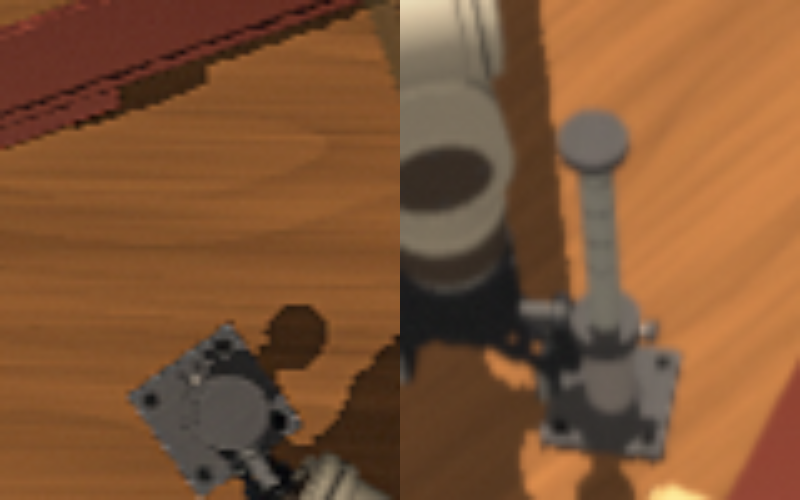

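```bash
cat > ft.py <<'E'
from h import *
import sys
def foot(pts4):
    C=np.array([cast('top',[[305+x/5-.5,155+y/5-.5]],.008)[0] for x,y in pts4]);return C
if __name__=='__main__':
    v=np.array(eval(sys.argv[1]));C=foot(v);c=C.mean(0)+[.001,-.0005,0];e=bot.get_obs()['eef_pos']
    q=C[0]-C[1];print('foot',c[:2],'ang',np.degrees(np.arctan2(*(C[0]-C[3])[1::-1])),np.degrees(np.arctan2(*(C[1]-C[2])[1::-1])),'tcp->foot',c[:2]-e[:2],np.linalg.norm(c[:2]-e[:2]))
    t=np.array([.6535,-.0595])-c[:2];print('to go',t,np.linalg.norm(t),np.degrees(np.arctan2(t[1],t[0])))
E
python3 ft.py "[(228,325),(130,398),(200,495),(300,425)]"
```

```text
foot [ 0.48023468 -0.17594772] ang 37.067944287743764 37.25806280431704 tcp->foot [0.07308202 0.05432841] 0.09106348126988414
to go [0.17326532 0.11644772] 0.20876049275360237 33.90415762351037
```

```bash
python3 - <<'E'
from h import *
e=bot.get_obs()['eef_pos']
px=np.array([.935,.355]);
end=np.array([.6535,-.0595])-np.array([.0731,.0543])  # TCP at end
A=[]
for n in('scene','top'):
    P=pts(n,np.load(f'q_{n}.npy')).reshape(-1,3);P=P[P[:,2]>.05]
    r=P[:,:2]-e[:2];k=(np.hypot(*r.T)<.16)&(r@np.array([.8,.6])<.055)
    A.append(P[k])
A=np.vstack(A)
for lo in np.arange(.05,.6,.03):
    k=(A[:,2]>lo)&(A[:,2]<=lo+.03)
    if k.sum()<5: continue
    x=(A[k,:2]-e[:2]+end-np.array([.6535,-.0595]))
    print(round(lo,2),k.sum(),'max plate-x',np.percentile(x@px,[95,99,100]).round(3),'rel TCP x',np.percentile((A[k,:2]-e[:2])@px,99).round(3))
E
```

```text
0.05 193 max plate-x [-0.039 -0.034 -0.033] rel TCP x 0.053
0.08 174 max plate-x [-0.037 -0.034 -0.032] rel TCP x 0.054
0.11 111 max plate-x [-0.051 -0.047 -0.046] rel TCP x 0.04
0.14 200 max plate-x [-0.051 -0.05  -0.049] rel TCP x 0.038
0.17 101 max plate-x [-0.054 -0.052 -0.052] rel TCP x 0.035
0.2 172 max plate-x [-0.053 -0.051 -0.05 ] rel TCP x 0.036
0.23 66 max plate-x [-0.053 -0.048 -0.047] rel TCP x 0.039
0.26 144 max plate-x [-0.038 -0.033 -0.032] rel TCP x 0.054
0.29 224 max plate-x [-0.034 -0.032 -0.031] rel TCP x 0.056
0.32 227 max plate-x [-0.036 -0.034 -0.033] rel TCP x 0.054
0.35 206 max plate-x [-0.04  -0.034 -0.029] rel TCP x 0.054
0.38 343 max plate-x [-0.032 -0.029 -0.028] rel TCP x 0.058
0.41 1183 max plate-x [-0.038 -0.032 -0.03 ] rel TCP x 0.056
0.44 1145 max plate-x [-0.055 -0.049 -0.043] rel TCP x 0.039
0.47 927 max plate-x [-0.082 -0.075 -0.066] rel TCP x 0.013
0.5 1158 max plate-x [-0.092 -0.089 -0.086] rel TCP x -0.002
0.53 1451 max plate-x [-0.106 -0.102 -0.098] rel TCP x -0.014
0.56 1553 max plate-x [-0.122 -0.118 -0.113] rel TCP x -0.03
0.59 1592 max plate-x [-0.138 -0.133 -0.131] rel TCP x -0.046
```

```bash
python3 - <<'E'
from h import *
e=bot.get_obs()['eef_pos'];q=bot.get_obs()['joint_pos'];print(q)
px=np.array([.935,.355]);tgt=np.array([.6488,-.0613]);off=np.array([.0731,.0543])
end=tgt-off
th=np.arctan2(end[1],end[0])-np.arctan2(e[1],e[0]);print(np.degrees(th))
Rr=np.array([[np.cos(th),-np.sin(th)],[np.sin(th),np.cos(th)]])
rad=e[:2]/np.linalg.norm(e[:2]);tan=np.array([-rad[1],rad[0]])
for n in('scene','top'):
    P=pts(n,np.load(f'q_{n}.npy')).reshape(-1,3);P=P[P[:,2]>.24]
    r=P[:,:2]-e[:2];k=(np.hypot(*r.T)<.16)&(r@np.array([.8,.6])<.07)
    A=P[k];
    for lo in np.arange(.24,.5,.03):
        k=(A[:,2]>lo)&(A[:,2]<=lo+.03)
        if k.sum()<8: continue
        r=A[k,:2]-e[:2]
        x=(r@Rr.T+end-np.array([.6535,-.0595]))@px
        print(n,round(lo,2),k.sum(),'max plate-x',np.percentile(x,[95,99]).round(3),'radial',np.percentile(r@rad,[1,99]).round(3),'tan',np.percentile(r@tan,[1,99]).round(3))
E
```

```text
[-0.51894926  0.43583936 -0.43194578  0.70214845  0.00651254  0.40210448]
18.13755045449735
scene 0.24 60 max plate-x [-0.048 -0.045] radial [0.031 0.042] tan [-0.033  0.026]
scene 0.27 182 max plate-x [-0.041 -0.038] radial [0.03  0.045] tan [-0.043  0.04 ]
scene 0.3 221 max plate-x [-0.04  -0.039] radial [0.016 0.044] tan [-0.042  0.039]
scene 0.33 218 max plate-x [-0.042 -0.04 ] radial [0.017 0.043] tan [-0.039  0.036]
scene 0.36 178 max plate-x [-0.04  -0.036] radial [-0.001  0.045] tan [-0.044  0.044]
scene 0.39 354 max plate-x [-0.036 -0.034] radial [0.023 0.046] tan [-0.046  0.044]
scene 0.42 591 max plate-x [-0.049 -0.042] radial [-0.007  0.038] tan [-0.046  0.043]
scene 0.45 638 max plate-x [-0.075 -0.069] radial [-0.041  0.008] tan [-0.044  0.042]
scene 0.48 543 max plate-x [-0.106 -0.104] radial [-0.062 -0.022] tan [-0.047  0.045]
top 0.3 14 max plate-x [-0.039 -0.038] radial [-0.039  0.039] tan [0.038 0.041]
top 0.36 23 max plate-x [-0.05  -0.048] radial [-0.044  0.025] tan [0.042 0.045]
top 0.39 174 max plate-x [-0.037 -0.034] radial [-0.056  0.045] tan [-0.042  0.045]
top 0.42 541 max plate-x [-0.05  -0.043] radial [-0.058  0.038] tan [-0.044  0.044]
top 0.45 599 max plate-x [-0.074 -0.067] radial [-0.044  0.008] tan [-0.045  0.042]
top 0.48 435 max plate-x [-0.105 -0.102] radial [-0.086 -0.022] tan [-0.043  0.049]
```

step_arm(series=[{"x":0.4,"y":0.3,"z":0,"twist":0,"jaw":8.5},{"x":0.8,"y":0.6,"z":0,"twist":0,"jaw":8.5},{"x":1.2,"y":0.8,"z":0,"twist":0,"jaw":8.5},{"x":1.6,"y":1.1,"z":0,"twist":0,"jaw":8.5},{"x":2.1,"y":1.4,"z":0,"twist":0,"jaw":8.5},{"x":2.5,"y":1.7,"z":0,"twist":0,"jaw":8.5},{"x":2.9,"y":2.0,"z":0,"twist":0,"jaw":8.5},{"x":3.3,"y":2.2,"z":0,"twist":0,"jaw":8.5},{"x":3.7,"y":2.5,"z":0,"twist":0,"jaw":8.5},{"x":4.1,"y":2.8,"z":0,"twist":0,"jaw":8.5}])

```text
clock: 20.58
eef_pos: [0.4485, -0.202, -0.0105]
tool_rot: [-0.224, 0.668, 0.227, 0.672]
ft_force: [-2.8, -2.0, -0.7]
grip_width: 0.0848
```

```bash
python3 look.py r
```

```text
[ 0.44851655 -0.20199127 -0.0104693 ] [-2.79533251 -2.02194012 -0.73438792] [-0.34944503  0.43348831  0.00517105] 0.08480281070868219
```

View pics/r2.png

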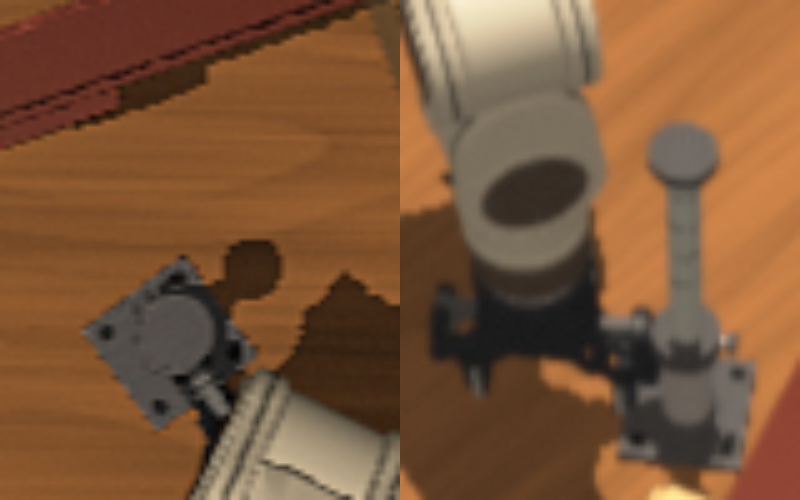

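```bash
python3 ft.py "[(185,258),(85,330),(160,430),(258,357)]"
```

```text
foot [ 0.52187235 -0.14812014] ang 37.71437625750263 38.30843777523315 tcp->foot [0.0726704  0.05359419] 0.09029576256915878
to go [0.13162765 0.08862014] 0.1586800768187902 33.95095960225496
```

step_arm(series=[{"x":0.5,"y":0.3,"z":0,"twist":0,"jaw":8.5},{"x":0.9,"y":0.6,"z":0,"twist":0,"jaw":8.5},{"x":1.4,"y":0.9,"z":0,"twist":0,"jaw":8.5},{"x":1.8,"y":1.2,"z":0,"twist":0,"jaw":8.5},{"x":2.3,"y":1.6,"z":0,"twist":0,"jaw":8.5},{"x":2.7,"y":1.9,"z":0,"twist":0,"jaw":8.5},{"x":3.2,"y":2.2,"z":0,"twist":0,"jaw":8.5},{"x":3.6,"y":2.5,"z":0,"twist":0,"jaw":8.5},{"x":4.1,"y":2.8,"z":0,"twist":0,"jaw":8.5},{"x":4.5,"y":3.1,"z":0,"twist":0,"jaw":8.5}])

```text
clock: 21.52
eef_pos: [0.4948, -0.1703, -0.0105]
tool_rot: [-0.225, 0.668, 0.227, 0.672]
ft_force: [-2.8, -1.3, 0.7]
grip_width: 0.0848
```

step_arm(series=[{"x":0.4,"y":0.3,"z":0,"twist":0,"jaw":8.5},{"x":0.8,"y":0.6,"z":0,"twist":0,"jaw":8.5},{"x":1.2,"y":0.8,"z":0,"twist":0,"jaw":8.5},{"x":1.6,"y":1.1,"z":0,"twist":0,"jaw":8.5},{"x":2.0,"y":1.4,"z":0,"twist":0,"jaw":8.5},{"x":2.4,"y":1.7,"z":0,"twist":0,"jaw":8.5}])

```text
clock: 22.02
eef_pos: [0.5191, -0.1531, -0.0105]
tool_rot: [-0.225, 0.668, 0.227, 0.672]
ft_force: [-3.9, -3.2, -0.8]
grip_width: 0.0848
```

```bash
python3 look.py s; python3 - <<'E'
import cv2
im=cv2.imread('pics/s_scene.png')[110:230,260:400];cv2.imwrite('pics/s3.png',cv2.resize(im,None,fx=5,fy=5))
E
```

```text
[ 0.51910771 -0.15307554 -0.01049737] [-3.91569306 -3.23976311 -0.82750626] [-0.30827109  0.42884962 -0.04780615] 0.08478386296586293
```

View pics/s2.png

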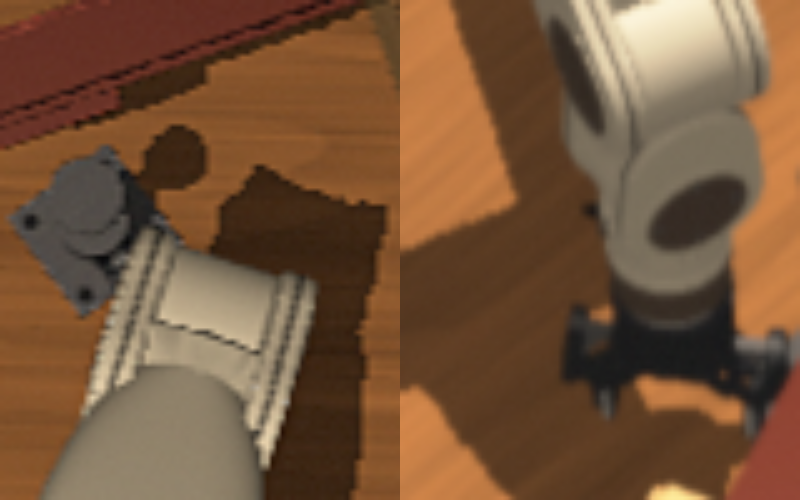

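View pics/s3.png

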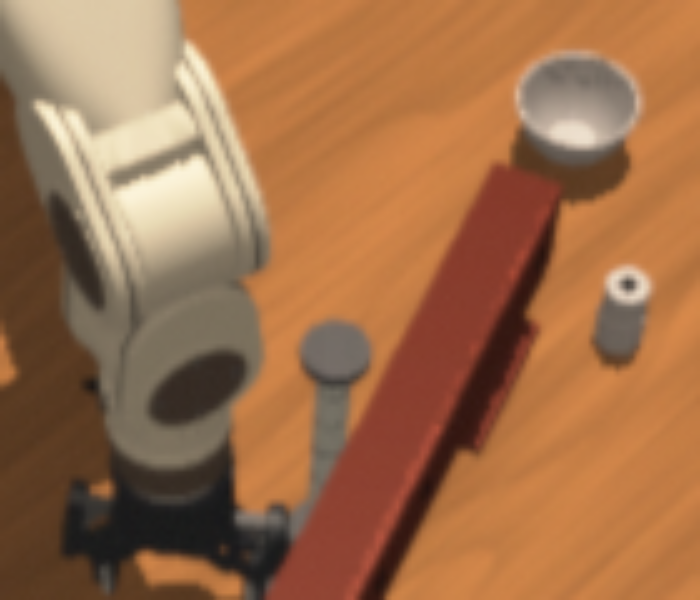

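```bash
python3 ft.py "[(105,147),(10,217),(85,316),(180,246)]"; python3 -c "
from h import *
p=cast('top',[[321.5,192.9]],.296)[0];print(p)
e=bot.get_obs()['eef_pos'];print(p-e, np.array([.6505,-.0605])-p[:2])
q=cast('scene',[[260+335/5-.5,110+352/5-.5]],.296)[0];print(q)"
```

```text
foot [ 0.59181597 -0.09763634] ang 38.45440679860336 38.57648727964681 tcp->foot [0.07197423 0.05503462] 0.09060407985952554
to go [0.06168403 0.03813634] 0.07252103276265046 31.726551071917584
[ 0.59642994 -0.09392397  0.296     ]
[0.0765882  0.05874699 0.30641659] [0.05407006 0.03342397]
[ 0.59557184 -0.09680007  0.296     ]
```

step_arm(series=[{"x":0.4,"y":0.2,"z":0,"twist":0,"jaw":8.5},{"x":0.8,"y":0.5,"z":0,"twist":0,"jaw":8.5},{"x":1.2,"y":0.7,"z":0,"twist":0,"jaw":8.5},{"x":1.6,"y":1.0,"z":0,"twist":0,"jaw":8.5},{"x":2.0,"y":1.2,"z":0,"twist":0,"jaw":8.5},{"x":2.4,"y":1.5,"z":0,"twist":0,"jaw":8.5}])

```text
clock: 22.62
eef_pos: [0.5441, -0.1375, -0.0105]
tool_rot: [-0.225, 0.667, 0.228, 0.673]
ft_force: [-3.0, -2.1, -0.6]
grip_width: 0.0847
```

```bash
python3 look.py u; python3 - <<'E'
import cv2
im=cv2.imread('pics/u_scene.png')[110:230,260:400];cv2.imwrite('pics/u3.png',cv2.resize(im,None,fx=5,fy=5))
im=cv2.imread('pics/u_top.png')[140:240,270:390];cv2.imwrite('pics/u4.png',cv2.resize(im,None,fx=5,fy=5))
E
```

```text
[ 0.54411779 -0.13754065 -0.01050166] [-3.04709704 -2.12623094 -0.64209868] [-0.32275985  0.51687202  0.00866659] 0.08474998061281809
```

View pics/u3.png

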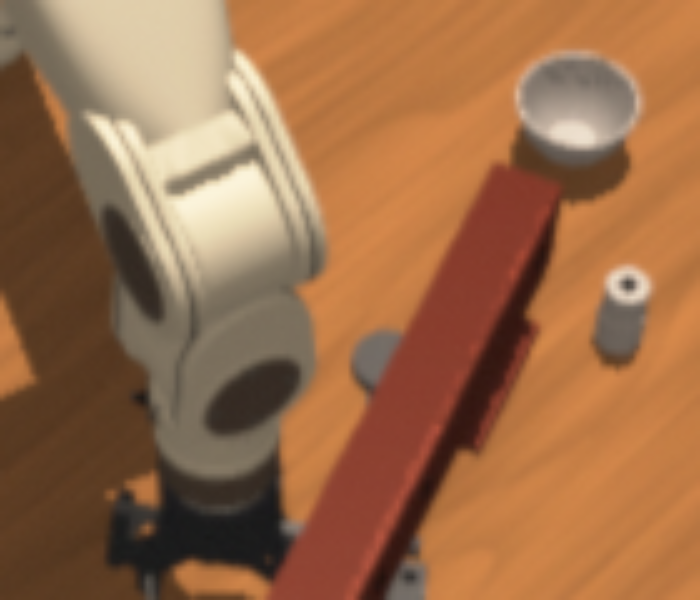

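View pics/u4.png

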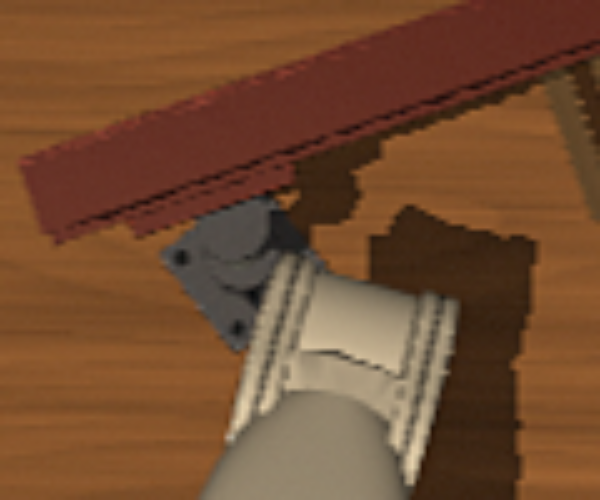

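The pad's rim is already about 10 mm under the plate's near edge and the push force hasn't risen. The last stretch goes slower.

step_arm(series=[{"x":0.3,"y":0.2,"z":0,"twist":0,"jaw":8.5},{"x":0.6,"y":0.4,"z":0,"twist":0,"jaw":8.5},{"x":0.9,"y":0.6,"z":0,"twist":0,"jaw":8.5},{"x":1.2,"y":0.8,"z":0,"twist":0,"jaw":8.5},{"x":1.5,"y":1.0,"z":0,"twist":0,"jaw":8.5},{"x":1.8,"y":1.2,"z":0,"twist":0,"jaw":8.5},{"x":2.0,"y":1.3,"z":0,"twist":0,"jaw":8.5}])

```text
clock: 23.3
eef_pos: [0.5653, -0.1237, -0.0105]
tool_rot: [-0.226, 0.666, 0.228, 0.673]
ft_force: [-3.1, -1.0, -1.7]
grip_width: 0.0851
```

```bash
python3 look.py v; python3 - <<'E'
import cv2
im=cv2.imread('pics/v_scene.png')[130:250,290:430];im2=cv2.imread('pics/v_top.png')[140:240,270:390];cv2.imwrite('pics/v3.png',cv2.hconcat([cv2.resize(im,(400,340)),cv2.resize(im2,(400,340))]))
E
```

```text
[ 0.56534284 -0.12368718 -0.0104669 ] [-3.05684736 -0.98366692 -1.716894  ] [-0.28567178  0.4901853   0.04946367] 0.08510309030620838
```

View pics/v3.png

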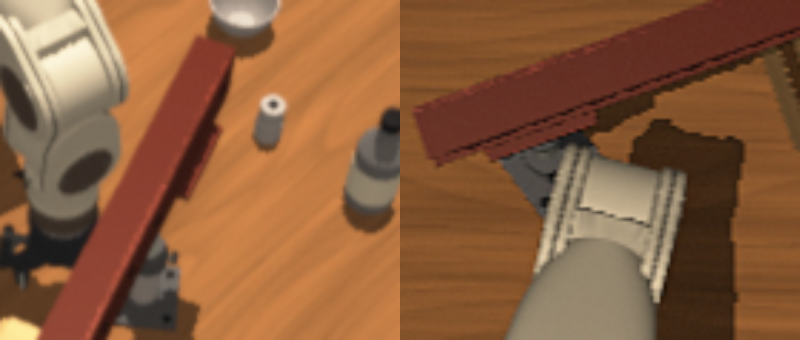

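step_arm(series=[{"x":0.2,"y":0.1,"z":0,"twist":0,"jaw":8.5},{"x":0.4,"y":0.2,"z":0,"twist":0,"jaw":8.5},{"x":0.6,"y":0.3,"z":0,"twist":0,"jaw":8.5},{"x":0.8,"y":0.4,"z":0,"twist":0,"jaw":8.5},{"x":1.0,"y":0.5,"z":0,"twist":0,"jaw":8.5},{"x":1.1,"y":0.5,"z":0,"twist":0,"jaw":8.5}])

```text
clock: 23.9
eef_pos: [0.5768, -0.1184, -0.0105]
tool_rot: [-0.226, 0.666, 0.229, 0.673]
ft_force: [-2.6, -0.7, -2.0]
grip_width: 0.0852
```

```bash
python3 look.py w; python3 - <<'E'
import cv2
im=cv2.imread('pics/w_scene.png')[130:250,290:430];cv2.imwrite('pics/w3.png',cv2.resize(im,None,fx=5,fy=5))
E
```

```text
[ 0.57684101 -0.11835107 -0.01050373] [-2.63093251 -0.68223997 -1.97596267] [-0.2667321   0.4821466   0.11488925] 0.08521716896643737
```

View pics/w3.png

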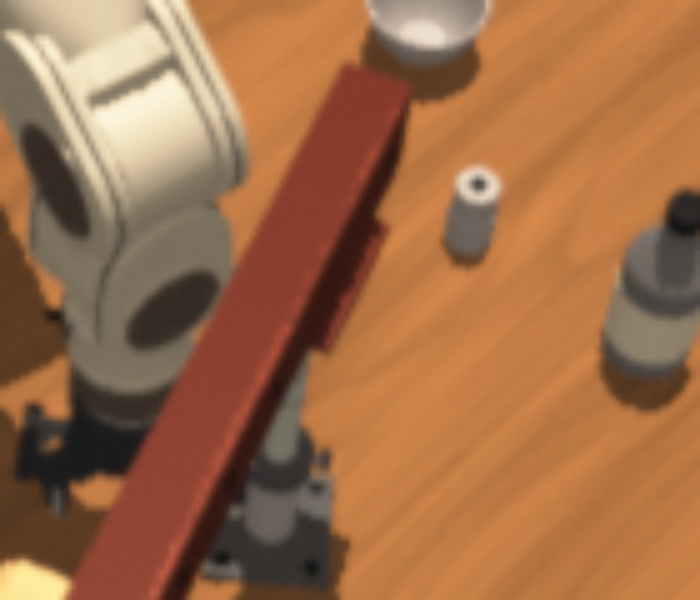

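step_arm(series=[{"x":-0.3,"y":-0.2,"z":0,"twist":0,"jaw":8.5},{"x":-0.8,"y":-0.6,"z":0,"twist":0,"jaw":8.5},{"x":-2,"y":-1.5,"z":0.3,"twist":0,"jaw":8.5},{"x":-4,"y":-3,"z":0.5,"twist":0,"jaw":8.5},{"x":-6.5,"y":-5,"z":1,"twist":0,"jaw":8.5},{"x":-9,"y":-7,"z":3,"twist":0,"jaw":8.5},{"x":-12,"y":-9,"z":6,"twist":0,"jaw":8.5},{"x":-14.5,"y":-12,"z":9,"twist":0,"jaw":8.5},{"x":-17,"y":-15,"z":12,"twist":0,"jaw":8.5},{"x":-19,"y":-18,"z":14,"twist":0,"jaw":8.5}])

```text
clock: 24.83
eef_pos: [0.396, -0.2859, 0.1216]
tool_rot: [-0.227, 0.665, 0.228, 0.674]
ft_force: [0.9, -0.2, 0.3]
grip_width: 0.0848
```

```bash
python3 look.py x; python3 - <<'E'
import cv2
im=cv2.imread('pics/x_scene.png')[170:250,310:390];im2=cv2.imread('pics/x_top.png')[140:220,290:370];cv2.imwrite('pics/x3.png',cv2.hconcat([cv2.resize(im,(400,400)),cv2.resize(im2,(400,400))]))
E
```

```text
[ 0.39601666 -0.28586531  0.12164423] [ 0.89041477 -0.15026815  0.32147315] [-0.10826119 -0.01989281 -0.01151168] 0.08480919676177488
```

View pics/x3.png

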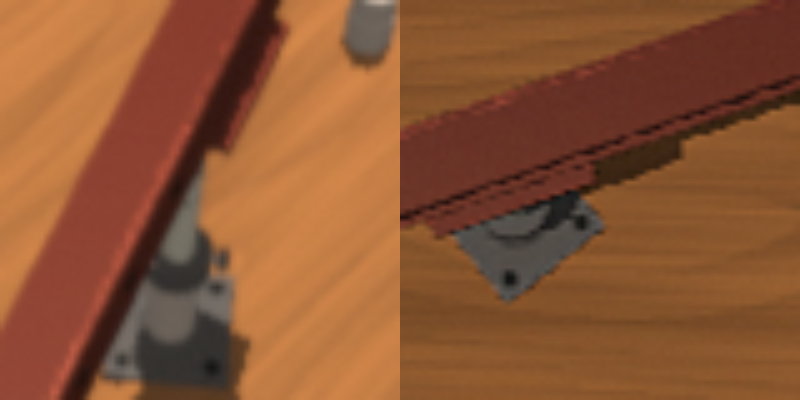

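```bash
python3 - <<'E'
from h import *
px=np.array([.935,.355]);py=np.array([-.355,.935]);pl=np.array([.6535,-.0595])
def rep(n,c):
    d=c-pl;print(n,c.round(4),"x'",(d@px*1000).round(1),"y'",(d@py*1000).round(1))
b=cast('top',[[290+105/5-.5,140+300/5-.5]],.008)[0][:2];r=cast('top',[[290+205/5-.5,140+228/5-.5]],.008)[0][:2]
l=cast('top',[[290+57/5-.5,140+237/5-.5]],.008)[0][:2]
print(b,r,l,np.linalg.norm(r-b))
e=(r-b)/np.linalg.norm(r-b);nn=np.array([-e[1],e[0]]);print(np.degrees(np.arctan2(e[1],e[0])))
m=(r+b)/2
for s in(1,-1): rep('top',m+s*.04*nn)
f=lambda q:cast('scene',[[310+q[0]/5-.5,170+q[1]/5-.5]],.008)[0][:2]
B=f((102,375));R=f((237,386));T=f((232,275));print(B,R,T,np.linalg.norm(B-R),np.linalg.norm(T-R))
rep('scene',(B+T)/2)
E
```

```text
[ 0.59389885 -0.05579451] [ 0.64124666 -0.11815263] [ 0.63325582 -0.02423886] 0.07829655218904243
-52.79100598459378
top [ 0.6494 -0.0628] x' -5.0 y' -1.6
top [ 0.5857 -0.1112] x' -81.7 y' -24.2
[ 0.64336554 -0.11928894] [ 0.70921067 -0.06381329] [ 0.65195225 -0.00627553] 0.08609952897052804 0.08117339521133979
scene [ 0.6477 -0.0628] x' -6.6 y' -1.0
```

```bash
python3 - <<'E'
from h import *
i=bot.camera_info('scene');K,R,t=[np.array(i[k]) for k in("camera_matrix","R","t")]
for z in(0.008,.05,.095,.2,.24):
    p=K@(R@np.r_[.6486,-.0628,z]+t);p=p[:2]/p[2];print(z,((p-[309.5,169.5])*5).round(0))
im=cv2.imread('pics/x_top.png');m=(cv2.cvtColor(im,cv2.COLOR_BGR2HSV)[...,1]<90).astype(np.uint8)
nn,l,st,ce=cv2.connectedComponentsWithStats(m)
for k in range(1,nn):
    if 60<st[k,4]<900 and st[k,1]>100: print(st[k],ce[k].round(1))
E
```

```text
0.008 [169. 325.]
0.05 [173. 293.]
0.095 [177. 258.]
0.2 [187. 167.]
0.24 [191. 129.]
[209 142  25  23 412] [221.  153.2]
[301 178  30  22 345] [315.3 187.9]
[220 195  14  11 117] [226.6 200. ]
[175 229  30  29 667] [189.2 243.5]
[471 242  18  24 247] [479.8 253.9]
```

```bash
python3 - <<'E'
import cv2
a=cv2.imread('pics/a_scene.png')[160:300,160:400];b=cv2.imread('pics/x_scene.png')[160:300,160:400]
cv2.imwrite('pics/cmp.png',cv2.resize(cv2.hconcat([a,b]),None,fx=1.65,fy=1.65))
E
```

```text
(no output)
```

View pics/cmp.png

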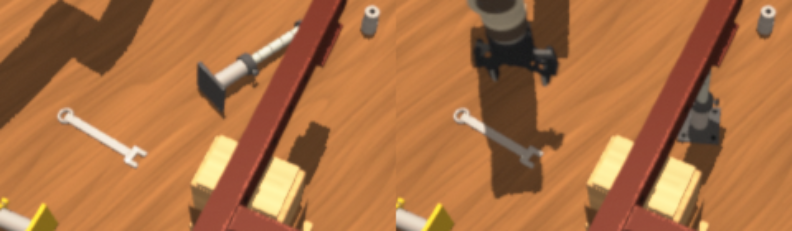

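The before and after views show the spanner and socket where they were, the prop upright under the plate, and the gripper clear of everything. Handing in.

```bash
python3 - <<'E'
from h import *
print(bot.get_obs()['clock']);print(bot.job_done())
E
```

```text
24.9333
the job is handed in; nothing more can be done
None
```

The prop is standing upright on its own under the plate, with the pad about 1.3 mm below it, and I handed the job in at 24.9 s. That gap is inside the 3 mm allowed, but the pad does not actually rest against the plate.

**What I did:** I gripped the prop by its pad and tipped it up slowly about its foot edge. I drew the rod past the height needed and turned the foot to face the plate. I then pushed the pad down to the set height and slid the prop under the rail by its foot with one open finger.

The rod had to be set before the slide, because the tool only points down and can't get at the pad under the rail. I set the height from a touch on the rail top at 0.375 m. Taking off 78 mm for the rail and plate puts the plate's underside at 0.297 m, and I pressed the pad to 0.2957 m.

**Last checks:**
- **Position:** the foot centre is about 5–7 mm to the robot's side of the plate's centre across the rail (limit 12 mm), and 1–2 mm off along it. The top view says 5 mm and the scene view 7 mm.
- **Upright:** the tube and collar line up with a vertical through the foot. One measurement during the push suggested a lean of about 1°, which I put down to pixel error.
- **Other things on the bench:** the bottle, socket and tin were at the same pixels as at the start. The spanner I compared by eye only, and it looks unmoved.
- **Forces:** pushing took about 3–5 N with no jump as the pad went under the plate.
- **Pad height:** the depth images before the slide agreed at 0.296 m, but triangulating the two views gave 0.293 m, which would be 4 mm below the plate. I trusted the touch. Under the plate the pad is hidden, so I could not see the gap itself.

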